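# Slide the pepper mill and the oil bottle home into the bottle rail

### The arm

A 6-joint arm with a two-finger parallel gripper is mounted at the origin on the work surface. World frame = base frame: x ahead of the robot, y to its left, z up, the work surface at z = 0. Lengths are in mm, angles in rad, forces in N, time in s.
With the tool pointing down it reaches from about 275 to 975 mm from the base axis. Payload 8.4 kg.
Tool frame: the origin (TCP) lies midway between the tips of the shut fingers; the grasp point (between the pads) lies 19 mm behind it; x points along the fingers, z is the direction in which the jaws open and shut, and the axes are right-handed (so a half turn about x gives the same grasp; the last joint's range is limited). The gripper opens to 92 mm and grips with 3 to 60 N. Pads are 20 mm wide; open, the fingers measure 128 mm over their backs; the gripper's body (75 mm by 189 mm) begins 69 mm behind the grasp point.
Start: joints at [1.221, 0.353, 1.633, -0, 1.155, -0.002], TCP at [213.017, 587.581, 175.183] pointing down, gripper open.
Joint ranges: [-2.63, 2.63], [-0.92, 2.1], [0.06, 2.66], [-1.3, 4.44], [0, 2.69], [-3.02, 3.02]. Speed limits (rad/s): [2.22, 2.22, 2.79, 3.14, 3.14, 3.14].

### API

Orientations are given as a unit quaternion [w, x, y, z].
In Python, from station import env gives the robot as it stands.
- The arm moves only by the tool send_rows, never from a script. Its arguments are lists of equal length, an entry for each row: "dr": the turn, a rotation vector about the tool's x, y, z in rad, a list of three; "travel": the shift along the tool's x, y, z in cm, a list of three; "jaw": the opening, from 0 (shut) to 1 (fully open). In form: {"dr": [[rx, ry, rz], ...], "travel": [[x, y, z], ...], "jaw": [jaw, ...]}. A call has 1 to 5 rows; each row shifts and turns the commanded pose from where the row before left it, along the tool's axes as they then stand; what a row does not reach is not made up. A row lasts 1/10 s, in which the tool goes at most 50 mm and 8.59 degrees, less where a joint would pass 70% of its speed; a pose out of reach is approached as far as the arm can. A call is refused whole if a number of a shift passes 5 or a number of a turn 0.15, either way. A call with a gripper value outside its range is refused whole. The fingers move at their own pace and stop on an object; "force" is the grip in N (left out, the last holds). Time passes only in rows, so rows that do not move let the fingers close. It gives the time, the measured TCP pose, the force and the opening at its end, in the units of the state.
- env.get_state(): the state, without advancing time (a new reading comes with each control period).
- env.grab_frame(name): name is "scene" or "top" or "wrist"; returns a dict with "frame" (420x560x3 uint8, blue, green, red), "fx", "fy", "cx", "cy" (pixels), "xyz" and "rotation" of the camera in the world. Camera axes: x right, y up, looking along -z (the intrinsics and any distortion apply to the point x, -y, -z); pixel columns grow to the right and rows downward; lengths in mm; the calibration is good to about 2 mm. A picture is of the moment at which its call begins. There is no depth.
- env.job_done(): hands the job in, once; it reports no verdict.
The state is a dict: "t": time; "joint_positions": joint angles; "qvel": joint speeds; "joint_efforts": joint torques, N m; "tool_pos": TCP position; "eef_rot": TCP orientation; "wrist_force": force on the tool from outside, world axes, zero at the start; "torque": the same for the moment, N m; "opening": opening from 0.0 (shut) to 1.0 (fully open).
Only numpy, scipy, OpenCV 4.12 (cv2) and the standard library are available. Lean on these libraries where they do the work, as an engineer would, in place of code of your own. Each camera call takes 0.05 s, during which the arm holds its last target.

### The job

Clear the front of the pastry bench for the next tray: push the tall pepper mill and the tall green oil bottle, each low on its body with the fingertips so that it slides upright and never tips, into the two empty bays of the steel bottle rail, one in each, right back against the rail's upstand. It does not matter which goes in which bay or which goes first. Do not pick them up, and leave the two bottles already in the rail and the other things on the bench where they stand.

Things in the scene. Friction and masses are not known exactly. Their poses are not given: they have to be found in the camera images.
- mill: Turned dark-wood pepper mill, loose, round, 238 mm tall, 0.3 to 0.6 kg. Straight foot 64 mm in diameter up to 58 mm above the counter (thin steel band near the bottom), waist 36 mm thick at 115 mm, head 57 mm thick at 195 mm, small steel ball on top. Origin: centre of its underside; z up through its top.
- mill_low (a point): A point inside the mill, on its axis, 30 mm above the counter: a good height to push at. Sliding friction on the counter is about 0.45 to 0.65: pushed below about 45 mm above the counter the mill slides, pushed higher it tips, as it does if a gripper's body leans on its upper part.
- oil: Green glass oil bottle, paper label with a yellow stripe, steel pourer; loose, round, 0.5 to 0.9 kg. Straight foot 68 mm in diameter up to 50 mm, tapering to 55 mm at 158 mm, a shoulder, a neck 27 mm thick from 205 mm, rim at 253 mm, pourer up to 289 mm. Origin: centre of its underside; z up. It slides and tips just as the mill does.
- rail: Steel bottle rail fixed to the bench: an upstand 460 mm long, 54 mm high, 4 mm thick, with a flat foot 50 mm deep behind it. Origin: at counter level in the middle of the upstand's front face (towards the robot); x points away from the robot, square to the face; y along it, to the robot's left. The mill touches the face with its origin at x = -32 mm, the oil bottle at x = -34 mm.
- rail_bays (a point): Middle of the rail's line of bays: on the counter, 36 mm in front of the face; axes as the rail's. Wire dividers 5 mm thick, 40 mm high, reach 32 mm out from the face at y = -220, -110, 0, 110, 220 mm: four bays, 105 mm wide inside, centred at y = -165, -55, 55, 165 mm, open to the robot, floor the bare counter. On each half one bay is empty and one holds a bottle.
- spot_left: The drip coaster in the empty bay of the rail's left half (every bay has one): flat blue and white vinyl, 72 mm in diameter, stuck to the counter, so thin that it gives no step and no resistance. Origin: its centre, on the counter, in the middle of the bay's width and 36 mm in front of the upstand's face.
- spot_right: The drip coaster in the empty bay of the rail's right half; as spot_left.
- squeeze: Red squeeze bottle with a white cone nozzle, 52 mm in diameter, 195 mm tall, about 0.28 kg, loose; stands in the other bay of the rail's left half. Origin: centre of its underside. To be left alone.
- vinegar: Small amber glass bottle with a paper label and black cap, 54 mm in diameter, 190 mm tall, about 0.38 kg, loose; stands in the other bay of the rail's right half. Origin: centre of its underside. To be left alone.
- saucepan: Aluminium saucepan, 160 mm in diameter, 85 mm high, dark handle 155 mm long towards its -y; loose, off to the right. Origin: centre of its underside. To be left alone.
- tub: White open plastic tub, 96 mm in diameter, 100 mm tall, loose and light (0.08 kg), off to the left. Origin: centre of its underside. To be left alone.
- salt: White ceramic salt jar with a steel lid, 60 mm in diameter, 95 mm tall, loose, off to the right. Origin: centre of its underside. To be left alone.
- bowl: Small steel bowl, 130 mm in diameter, 55 mm high, loose, off to the left. Origin: centre of its underside. To be left alone.

How it is judged (in metres and radians):
At the end, for the whole second after the job is handed in: The mill and the oil bottle stand upright and still on the counter, one in each empty bay: centre within 30 mm of the middle of its coaster, foot within 10 mm of touching the upstand. The two bottles already in the rail and the other four loose things are within 15 mm of where they stood (((horizontal distance between mill and spot_left below 0.03 m and x of mill in the frame of rail above -0.042 m and horizontal distance between oil and spot_right below 0.03 m and x of oil in the frame of rail above -0.044 m) or (horizontal distance between mill and spot_right below 0.03 m and x of mill in the frame of rail above -0.042 m and horizontal distance between oil and spot_left below 0.03 m and x of oil in the frame of rail above -0.044 m)) and angle between each of mill, oil's own z axis and vertical below 0.05 rad and linear speed of each of mill, oil below 0.01 m/s and height (world z) of each of mill, oil below 0.004 m and distance of each of squeeze, vinegar, saucepan, tub, salt, bowl from where it was at the start of the episode below 0.015 m).
It fails at once if the pepper mill or the oil bottle leaned over by more than about 11 degrees (angle between any of mill, oil's own z axis and vertical above 0.2 rad).
It fails at once if the pepper mill or the oil bottle was lifted off the counter (height (world z) of any of mill, oil above 0.012 m).
It fails at once if a bottle already in the rail was moved by more than 15 mm or tipped (distance of any of squeeze, vinegar from where it was at the start of the episode above 0.015 m or angle between any of squeeze, vinegar's own z axis and vertical above 0.2 rad).
It fails at once if the saucepan, tub, salt jar or bowl was moved by more than 15 mm or tipped (distance of any of saucepan, tub, salt, bowl from where it was at the start of the episode above 0.015 m or angle between any of saucepan, tub, salt, bowl's own z axis and vertical above 0.2 rad).
It also fails if it takes over 72 s, if anything falls off the work surface, if the arm or the gripper's body presses on something with over 40 N, if the wrist force passes 120 N, or if a joint passes its speed limit or range.

## Working session

There is one attempt and no reset: what is moved stays moved. The work goes in short steps, Python scripts to look and compute and a tool call to move; the robot and the scene stay as the last step left them, time stands still between calls to the robot, and variables do not carry over. Pictures are saved under pics/ and viewed, and the job is handed in when it is done.

Besides the shell and the picture viewer there is one more tool, called after "Call:" by a JSON object that holds its "fn" and its "kwargs". send_rows: Moves the arm, as the interface text tells. Its arguments: {"type":"object","properties":{"dr":{"type":"array","items":{"type":"array","items":{"type":"number"}}},"travel":{"type":"array","items":{"type":"array","items":{"type":"number"}}},"jaw":{"type":"array","items":{"type":"number"}},"force":{"type":"number"}},"required":["dr","travel","jaw"]}

```bash
ls; mkdir -p pics; cat > h.py <<'E'
import numpy as np, cv2, json
from station import env
def grab(n,fn):
    d=env.grab_frame(n); cv2.imwrite('pics/'+fn+'.png',d['frame'])
    np.savez('pics/'+fn+'.npz',**{k:np.array(v) for k,v in d.items() if k!='frame'})
    return d
def ray(fn,u,v):
    d=np.load('pics/'+fn+'.npz',allow_pickle=True)
    R=d['rotation']; 
    if R.shape!=(3,3):
        from scipy.spatial.transform import Rotation as Ro
        R=Ro.from_quat([R[1],R[2],R[3],R[0]]).as_matrix()
    p=np.array([(u-d['cx'])/d['fx'],-(v-d['cy'])/d['fy'],-1.])
    return d['xyz'],R@p
def at(fn,u,v,z=0):
    o,r=ray(fn,u,v); return (o+r*(z-o[2])/r[2]).round(1)
def proj(fn,P):
    d=np.load('pics/'+fn+'.npz',allow_pickle=True)
    R=d['rotation']
    if R.shape!=(3,3):
        from scipy.spatial.transform import Rotation as Ro
        R=Ro.from_quat([R[1],R[2],R[3],R[0]]).as_matrix()
    q=R.T@(np.array(P,float)-d['xyz']); return (d['cx']+d['fx']*q[0]/-q[2], d['cy']-d['fy']*q[1]/-q[2])
E
python3 - <<'E'
from h import *
print(env.get_state())
for n in ('top','scene'):
    d=grab(n,n+'0'); print({k:v for k,v in d.items() if k!='frame'})
E
```

```text
pics
{'t': 0.0, 'joint_positions': array([ 1.22056251e+00,  3.53598598e-01,  1.63412188e+00, -2.41871184e-05,
        1.15521440e+00, -2.41147267e-03]), 'qvel': array([ 0.00169786, -0.00028418,  0.00029623, -0.00053214,  0.00097933,
        0.00054888]), 'joint_efforts': array([-2.05790937e-03, -5.93855023e+01, -3.34202814e+01,  6.96841744e-02,
        2.36417411e-02, -8.04820002e-05]), 'tool_pos': array([212.85979815, 587.05495069, 174.49992549]), 'eef_rot': array([ 0.57858883, -0.40622049,  0.57935831,  0.40566468]), 'wrist_force': array([ 0.2171925 ,  0.68517765, -0.4549354 ]), 'torque': array([0.01512715, 0.03609767, 0.01324201]), 'opening': 0.9986755114654735}
{'fx': 515.4631244499834, 'fy': 515.4631244499834, 'cx': 282.9890688905037, 'cy': 208.35020801489753, 'xyz': array([ 367.26580974,    3.96955247, 1639.27254097]), 'rotation': array([ 0.71629413,  0.02469839, -0.03528384, -0.69646806])}
{'fx': 494.473341049945, 'fy': 494.473341049945, 'cx': 277.37532491826437, 'cy': 205.18150540928292, 'xyz': array([1139.62200688,  219.93241919, 1008.39267738]), 'rotation': array([0.54558934, 0.17335006, 0.24862587, 0.78132401])}
```

View pics/top0.png

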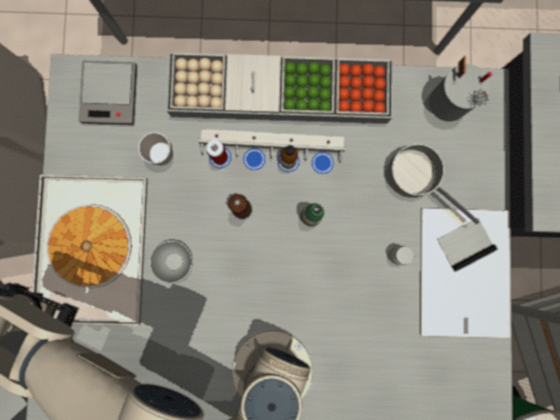

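View pics/scene0.png

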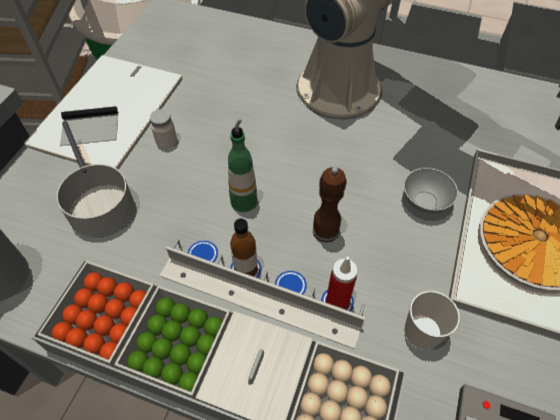

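The top view shows the empty coasters near (254,159) and (322,162), the mill near (239,206) and the oil bottle near (313,214). The squeeze bottle and vinegar stand near (218,155) and (289,156). I'll enlarge it to measure.

```bash
python3 - <<'E'
import cv2
a=cv2.imread('pics/top0.png')[110:240,180:380]
cv2.imwrite('pics/top0c.png',cv2.resize(a,None,fx=4,fy=4,interpolation=cv2.INTER_CUBIC))
b=cv2.imread('pics/scene0.png')[110:350,150:400]
cv2.imwrite('pics/scene0c.png',cv2.resize(b,None,fx=2.5,fy=2.5,interpolation=cv2.INTER_CUBIC))
E
```

```text
(no output)
```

View pics/top0c.png

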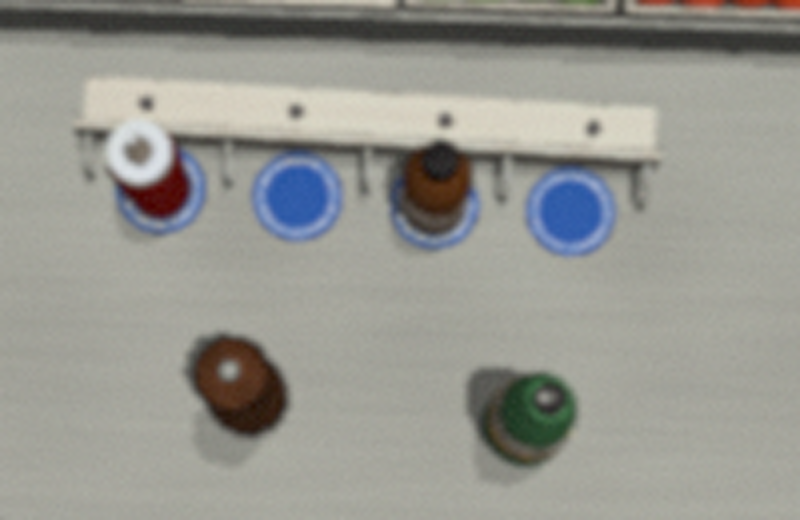

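View pics/scene0c.png

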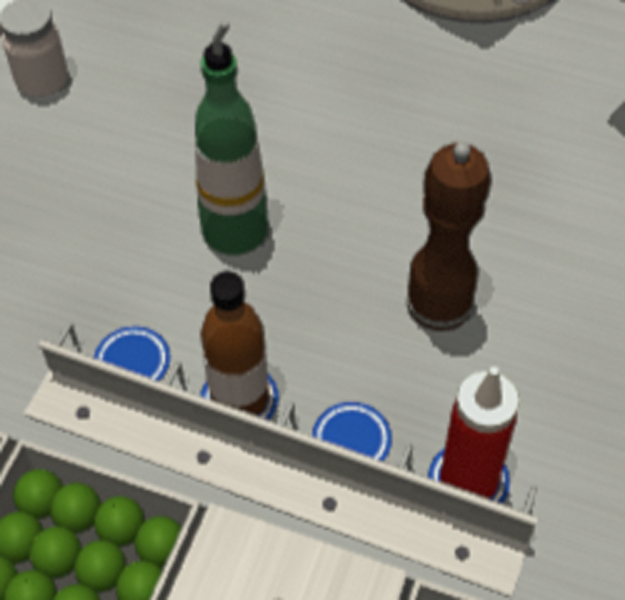

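```bash
cat > m.py <<'E'
from h import *
T=lambda X,Y:(180+X/4-.375,110+Y/4-.375)
S=lambda X,Y:(150+X/2.5-.3,110+Y/2.5-.3)
t=lambda X,Y,z:at('top0',*T(X,Y),z)
s=lambda X,Y,z:at('scene0',*S(X,Y),z)
print('spotL',t(297,196,0),s(352,435,0)); print('spotR',t(571,211,0),s(133,357,0))
print('mill ball',t(229,370,234),s(461,152,234))
print('oil rim',t(547,400,253),s(218,55,253))
print('rail top ends',t(78,127,54),t(660,158,54),s(533,520,54),s(41,345,54))
E
python3 - <<'E'
from m import *
# overlays
def circ(fn,c,r,z): 
    return np.array([proj(fn,[c[0]+r*np.cos(a),c[1]+r*np.sin(a),z]) for a in np.linspace(0,2*np.pi,60)])
m=np.mean([t(229,370,234),s(461,152,234)],0); o=np.mean([t(547,400,253),s(218,55,253)],0)
for fn,(x0,y0,x1,y1),k in (('top0',(180,110,380,240),4),('scene0',(150,110,400,350),2.5)):
    im=cv2.imread(f'pics/{fn}.png')[y0:y1,x0:x1]; im=cv2.resize(im,None,fx=k,fy=k,interpolation=cv2.INTER_CUBIC)
    for c,l in ((m,((32,0),(32,58),(28.5,195))),(o,((34,0),(34,50),(27.5,158),(13.5,253)))):
        for r,z in l:
            p=((circ(fn,c,r,z)-[x0,y0]+.5)*k-.5).round().astype(int)
            cv2.polylines(im,[p],True,(255,0,255),1)
    cv2.imwrite(f'pics/{fn}ov.png',im)
E
```

```text
spotL [664.8  79.3   0. ] [662.5  75.8   0. ]
spotR [ 659.2 -141.4    0. ] [ 657.2 -143.2    0. ]
mill ball [500.5 111.1 234. ] [505.3 108.8 234. ]
oil rim [ 484.6 -105.5  253. ] [ 490.3 -108.9  253. ]
rail top ends [704.1 248.8  54. ] [ 693.6 -205.3   54. ] [709.3 247.1  54. ] [ 700.1 -206.    54. ]
```

View pics/top0ov.png

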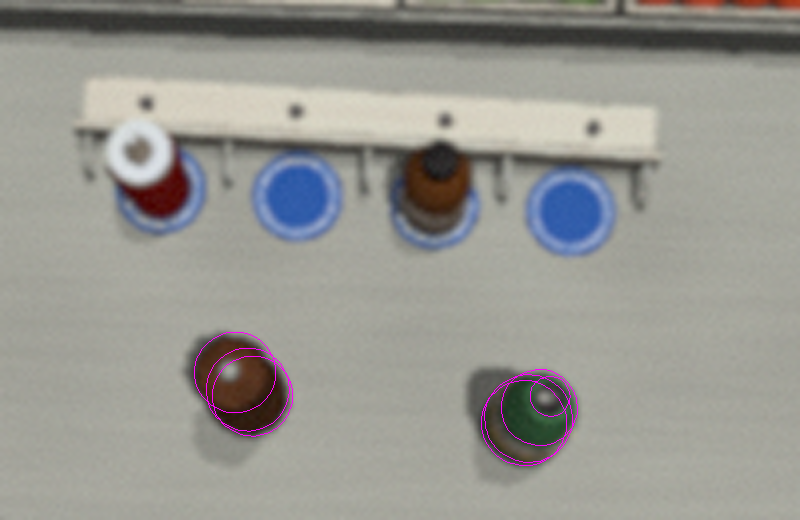

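View pics/scene0ov.png

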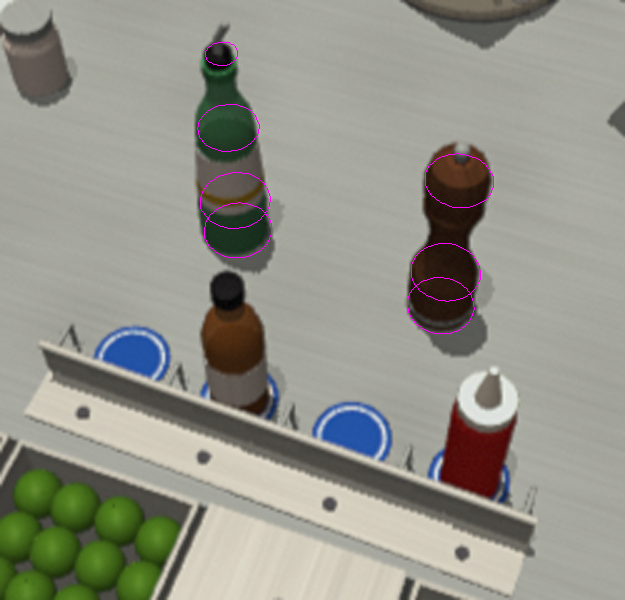

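```bash
cat >> h.py <<'E'
from scipy.spatial.transform import Rotation as Ro
def pose():
    s=env.get_state(); q=s['eef_rot']; return s,Ro.from_quat([q[1],q[2],q[3],q[0]]).as_matrix()
def delta(target,Rt=None):
    s,R=pose(); d=R.T@(np.array(target)-s['tool_pos'])/10
    return d.round(2), (None if Rt is None else Ro.from_matrix(R.T@Rt).as_rotvec().round(3))
E
python3 - <<'E'
from h import *
s,R=pose(); print(R.round(3))
for px in ((171,261),(155,148)): print(at('top0',*px,50))
E
```

```text
[[-0.    -0.94   0.341]
 [-0.001  0.341  0.94 ]
 [-1.    -0.    -0.001]]
[331.4 319.9  50. ]
[679.8 385.5  50. ]
```

Call:
{"fn": "send_rows", "kwargs": {"dr": [[0, 0, 0], [0, 0, 0], [0, 0, 0], [0, 0, 0]], "travel": [[0, -2.7, -3.2], [0, -2.7, -3.2], [0, -2.7, -3.2], [0, -2.7, -3.2]], "jaw": [0.5, 0.5, 0.5, 0.5]}}

```text
t: 0.5
tool_pos: [271.0, 428.7, 174.8]
eef_rot: [0.579, -0.406, 0.579, 0.406]
wrist_force: [0.5, 0.7, 0.8]
opening: 0.675
```

Call:
{"fn": "send_rows", "kwargs": {"dr": [[0, 0, 0], [0, 0, 0], [0, 0, 0], [0, 0, 0]], "travel": [[0, -2.7, -3.2], [0, -2.7, -3.2], [0, -2.7, -3.2], [0, -2.7, -3.2]], "jaw": [0.5, 0.5, 0.5, 0.5]}}

```text
t: 0.9
tool_pos: [328.9, 271.6, 175.1]
eef_rot: [0.579, -0.406, 0.579, 0.406]
wrist_force: [0.3, 0.0, 0.4]
opening: 0.499
```

Call:
{"fn": "send_rows", "kwargs": {"dr": [[0, 0, 0], [0, 0, 0], [0, 0, 0], [0, 0, 0]], "travel": [[0, -2.7, -3.2], [0, -2.7, -3.2], [0, -2.7, -3.2], [0, -2.7, -3.2]], "jaw": [0.5, 0.5, 0.5, 0.5]}}

```text
t: 1.3
tool_pos: [386.8, 114.5, 175.2]
eef_rot: [0.579, -0.406, 0.579, 0.406]
wrist_force: [0.3, 0.6, 0.2]
opening: 0.496
```

Call:
{"fn": "send_rows", "kwargs": {"dr": [[-0.11, 0, 0], [-0.11, 0, 0], [-0.11, 0, 0]], "travel": [[0, 0, 0], [0, 0, 0], [0, 0, 0]], "jaw": [0.5, 0.5, 0.5]}}

```text
t: 1.6
tool_pos: [386.7, 115.5, 175.0]
eef_rot: [0.504, -0.496, 0.504, 0.496]
wrist_force: [-1.2, -0.0, -0.1]
opening: 0.503
```

Call:
{"fn": "send_rows", "kwargs": {"dr": [[0, 0, -0.15], [0, 0, -0.15], [0, 0, -0.15], [0, 0, -0.15], [0, 0, -0.15]], "travel": [[0, 0, 0], [0, 0, 0], [0, 0, 0], [0, 0, 0], [0, 0, 0]], "jaw": [0.5, 0.5, 0.5, 0.5, 0.5]}}

```text
t: 2.1
tool_pos: [385.9, 107.5, 172.5]
eef_rot: [-0.624, 0.626, -0.345, -0.316]
wrist_force: [0.4, -0.6, 0.3]
opening: 0.5
```

```bash
python3 - <<'E'
from h import *
s,R=pose(); print(s,R.round(3)); grab('scene','scene1')
t=.75;h=-.02
f=np.array([np.cos(h),np.sin(h),0]);z=np.array([-np.sin(h),np.cos(h),0]); x=f*np.sin(t)-np.array([0,0,np.cos(t)])
Rt=np.array([x,np.cross(z,x),z]).T
print(delta([425,110,100],Rt)[0],delta([425,110,18],Rt))
E
```

```text
{'t': 2.1, 'joint_positions': array([ 0.64190452, -0.29368906,  2.48702879, -0.71595009,  0.59357485,
       -0.36835867]), 'qvel': array([ 0.6877512 , -0.06417037,  0.45286709, -1.77614275, -0.13550426,
        2.18319218]), 'joint_efforts': array([ -5.44486016, -10.02855062, -32.45890975,   1.3187227 ,
        -1.3471796 ,  -3.64636838]), 'tool_pos': array([385.85958733, 107.52310434, 172.53908714]), 'eef_rot': array([-0.62376427,  0.62607248, -0.34520276, -0.31588992]), 'wrist_force': array([ 0.41120335, -0.645934  ,  0.29935256]), 'torque': array([-0.00524529,  0.28549342, -0.04313617]), 'opening': 0.4998592806596008} [[ 0.562 -0.826  0.035]
 [-0.038  0.016  0.999]
 [-0.826 -0.563 -0.022]]
[8.12 0.71 0.74] (array([14.89,  5.34,  0.93]), array([-0.003, -0.031, -0.15 ]))
```

View pics/scene1.png

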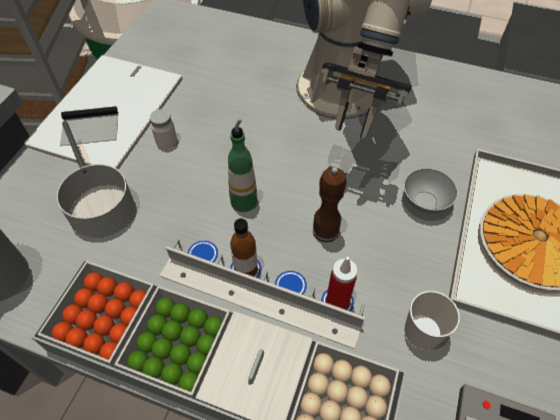

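The scene view shows the gripper tilted behind the mill, nothing has been touched, and both bottles stand as before. The arm is folded close, so I'll move it forward before going down.

Call:
{"fn": "send_rows", "kwargs": {"dr": [[0, 0, 0], [0, 0, 0], [0, 0, 0]], "travel": [[2.0, -0.3, 0], [2.0, -0.3, 0], [0, 0, 0]], "jaw": [0.5, 0.5, 0.5]}}

```text
t: 2.45
tool_pos: [414.2, 105.5, 141.5]
eef_rot: [-0.622, 0.626, -0.348, -0.317]
wrist_force: [-1.0, -0.3, -0.1]
opening: 0.499
```

```bash
cat >> h.py <<'E'
def RT(t=.75,h=-.02):
    f=np.array([np.cos(h),np.sin(h),0]);z=np.array([-np.sin(h),np.cos(h),0]); x=f*np.sin(t)-np.array([0,0,np.cos(t)])
    return np.array([x,np.cross(z,x),z]).T
E
python3 - <<'E'
from h import *
s,R=pose(); print(s['joint_positions'].round(3),s['qvel'].round(2),s['tool_pos'],R.round(3))
print(delta([425,110,100],RT()),delta([425,110,18]))
E
```

```text
[ 0.558 -0.161  2.489 -0.843  0.458 -0.281] [ 0.02 -0.05  0.    0.07  0.08 -0.05] [414.21712952 105.48798249 141.53600423] [[ 0.556 -0.83   0.036]
 [-0.041  0.016  0.999]
 [-0.83  -0.557 -0.026]]
(array([4.03, 1.43, 0.6 ]), array([ 0.003, -0.03 , -0.159])) (array([10.83,  5.99,  0.81]), None)
```

Call:
{"fn": "send_rows", "kwargs": {"dr": [[0, -0.006, 0], [0, -0.006, 0], [0, -0.006, 0], [0, -0.006, 0], [0, -0.006, 0]], "travel": [[1.4, 0.85, 0.15], [1.4, 0.85, 0.15], [1.4, 0.85, 0.15], [1.4, 0.85, 0.15], [1.4, 0.85, 0]], "jaw": [0.5, 0.5, 0.5, 0.5, 0.5]}}

```text
t: 2.95
tool_pos: [416.1, 112.5, 81.4]
eef_rot: [0.623, -0.618, 0.347, 0.332]
wrist_force: [-0.4, -0.2, -0.3]
opening: 0.498
```

```bash
python3 - <<'E'
from h import *
s,R=pose(); print(s['joint_positions'].round(3),s['tool_pos'],R.round(3))
print(delta([425,110,20],RT(.6)))
E
```

```text
[ 0.526  0.017  2.54  -1.289  0.299  0.178] [416.05081551 112.45780081  81.37518081] [[ 0.539 -0.842  0.022]
 [-0.015  0.016  1.   ]
 [-0.842 -0.539 -0.004]]
(array([ 5.66,  2.55, -0.2 ]), array([ 0.001, -0.004, -0.031]))
```

```bash
cat > fk.py <<'E'
import numpy as np
from scipy.optimize import least_squares
from scipy.spatial.transform import Rotation as Ro
D=[([1.22056251,.353598598,1.63412188,0,1.1552144,-.0024],[212.86,587.055,174.5],[ 0.57858883, -0.40622049,  0.57935831,  0.40566468]),
([0.64190452,-0.29368906,2.48702879,-0.71595009,0.59357485,-0.36835867],[385.85958733, 107.52310434, 172.53908714],[-0.62376427,  0.62607248, -0.34520276, -0.31588992]),
([0.558,-0.161,2.489,-0.843,0.458,-0.281],[414.217,105.488,141.536],[-0.622, 0.626, -0.348, -0.317]),
([0.526,0.017,2.54,-1.289,0.299,0.178],[416.05,112.458,81.375],[0.623, -0.618, 0.347, 0.332])]
def fk(q,p):
    a,h,L1,L2,Lt,e=p
    Rz=Ro.from_euler('z',q[0]); 
    s=q[1]+q[2]
    w=np.array([a+L1*np.sin(q[1])+L2*np.sin(s)+e*np.cos(s),0,h+L1*np.cos(q[1])+L2*np.cos(s)-e*np.sin(s)])
    # forearm frame: x along forearm; y=world-lateral handling. bend q5 in-plane increases pitch
    f=Ro.from_euler('y',s-np.pi/2)   # x-> (sin s,0,cos s)
    R=Rz*f*Ro.from_euler('x',SG*q[3])*Ro.from_euler('y',q[4])*Ro.from_euler('x',SG*q[5])*BASE
    return Rz.apply(w)+Lt*R.apply([1,0,0]),R
SG=1
# tool: at straight-down z=lateral (0,1,0) when heading 0, y=-fwd
BASE=Ro.from_matrix(np.array([[1,0,0],[0,0,1],[0,-1,0]]).T)
def err(R,q): 
    return (R.inv()*Ro.from_quat([q[1],q[2],q[3],q[0]])).magnitude()
def fit():
    f=lambda p:np.concatenate([fk(q,p)[0]-np.array(t) for q,t,_ in D]+[[(p[5])*.05]])
    return least_squares(f,[0,300,400,400,250,0])
if __name__=='__main__':
    for SG in (1,-1):
      for b in ([[1,0,0],[0,0,1],[0,-1,0]],[[1,0,0],[0,0,-1],[0,1,0]]):
        BASE=Ro.from_matrix(np.array(b).T); 
        r=fit(); print(SG,r.x.round(1),r.cost,r.fun.round(1),[round(err(fk(q,r.x)[1],e),3) for q,_,e in D])
E
python3 fk.py
```

```text
1 [  1.6 289.9 565.7 492.6 394.2  56.9] 5.422725052867492 [ 1.4 -0.6  0.4 -0.2  0.1 -0.3  0.1 -0.3 -0.1  0.2  0.2 -0.   2.8] [1.571, 1.571, 1.572, 1.57]
1 [  1.6 289.9 565.7 492.6 394.2  56.9] 5.422725052856301 [ 1.4 -0.6  0.4 -0.2  0.1 -0.3  0.1 -0.3 -0.1  0.2  0.2 -0.   2.8] [1.571, 1.571, 1.57, 1.572]
-1 [ 494.4 -379.5  150.7   40.5 -377.   -95.1] 2208.3319417934467 [  0.8  -2.3  34.9  -0.3   7.9 -42.7 -12.9  -1.7 -18.2   5.5   8.9  26.
  -4.8] [1.576, 2.756, 2.605, 2.542]
-1 [ 494.4 -379.5  150.7   40.5 -377.   -95.1] 2208.3319417934467 [  0.8  -2.3  34.9  -0.3   7.9 -42.7 -12.9  -1.7 -18.2   5.5   8.9  26.
  -4.8] [1.566, 0.854, 0.874, 0.843]
```

```bash
sed -i 's/^BASE=.*/BASE=Ro.from_matrix(np.array([[1,0,0],[0,0,-1],[0,1,0]]).T)/; s/^      for b in.*/      for b in ([[1,0,0],[0,0,-1],[0,1,0]],):/; s/for SG in (1,-1)/for SG in (1,)/' fk.py; python3 fk.py
cat > ik.py <<'E'
from fk import *
P=fit().x
lo=np.array([-2.63,-.92,.06,-1.3,0,-3.02]);hi=np.array([2.63,2.1,2.66,4.44,2.69,3.02])
def RT(t,h,flip=0):
    f=np.array([np.cos(h),np.sin(h),0]);z=np.array([-np.sin(h),np.cos(h),0]); x=f*np.sin(t)-np.array([0,0,np.cos(t)])
    if flip: z=-z
    return Ro.from_matrix(np.array([x,np.cross(z,x),z]).T)
def ik(pos,R,n=12,seed=0):
    rng=np.random.default_rng(seed);out=[]
    for i in range(n):
        q0=lo+(hi-lo)*rng.random(6); q0[0]=np.arctan2(pos[1],pos[0]); q0[1]=.3;q0[2]=2.2
        q0[3]=[0,3.1][i%2]+.2*rng.standard_normal();
        g=lambda q:(lambda a:np.concatenate([(a[0]-pos)/100,(a[1].inv()*R).as_rotvec()]))(fk(q,P))
        r=least_squares(g,np.clip(q0,lo+.01,hi-.01),bounds=(lo,hi))
        if r.cost<1e-6 and not any(np.allclose(r.x,o,atol=.02) for o in out): out.append(r.x)
    return out
E
cat > t.py <<'E'
from ik import *
for pos,h0 in (([430,110,20],.25),([468,110,20],.23),([560,95,20],.1),([635,78,20],-.02),([452,-107,20],-.22)):
  for t in (.15,.3,.45,.6,.75):
    for h in (h0,-.02):
      for fl in (0,1):
        for q in ik(np.array(pos,float),RT(t,h,fl)): print(pos,t,h,fl,q.round(2))
E
python3 t.py
```

```text
1 [  1.6 289.9 565.7 492.6 394.2  56.9] 5.422725052856301 [ 1.4 -0.6  0.4 -0.2  0.1 -0.3  0.1 -0.3 -0.1  0.2  0.2 -0.   2.8] [1.571, 1.571, 1.57, 1.572]
[430, 110, 20] 0.15 0.25 0 [ 0.25  0.24  2.26 -0.    0.49  0.  ]
[430, 110, 20] 0.15 -0.02 0 [ 0.29  0.24  2.26 -0.1   0.5   0.39]
[430, 110, 20] 0.15 -0.02 1 [ 0.29  0.24  2.26 -0.1   0.5  -2.75]
[430, 110, 20] 0.3 0.25 0 [ 0.25  0.2   2.38 -0.    0.26  0.  ]
[430, 110, 20] 0.3 -0.02 0 [ 0.34  0.21  2.37 -0.36  0.3   0.7 ]
[430, 110, 20] 0.3 -0.02 1 [ 0.34  0.21  2.37 -0.36  0.3  -2.44]
[430, 110, 20] 0.45 0.25 0 [0.25 0.2  2.5  3.26 0.01 3.02]
[430, 110, 20] 0.45 0.25 0 [ 0.25  0.2   2.5   3.02  0.01 -3.02]
[430, 110, 20] 0.45 0.25 1 [ 0.25  0.2   2.5   3.18  0.01 -0.04]
[430, 110, 20] 0.6 0.25 1 [ 0.25  0.26  2.62  3.14  0.34 -0.  ]
[430, 110, 20] 0.6 -0.02 0 [0.5  0.27 2.59 4.01 0.38 2.76]
[430, 110, 20] 0.6 -0.02 1 [ 0.5   0.27  2.59  4.01  0.38 -0.38]
[468, 110, 20] 0.15 0.23 0 [ 0.23  0.29  2.19 -0.    0.52  0.  ]
[468, 110, 20] 0.15 -0.02 0 [ 0.27  0.29  2.18 -0.08  0.52  0.36]
[468, 110, 20] 0.15 -0.02 1 [ 0.27  0.29  2.18 -
[... 3420 characters left out ...]
0.24  0.23  2.34  0.02  0.27 -0.03]
[452, -107, 20] 0.3 -0.02 0 [-0.3   0.23  2.33  0.28  0.3  -0.54]
[452, -107, 20] 0.3 -0.02 1 [-0.3   0.23  2.33  0.28  0.3   2.6 ]
[452, -107, 20] 0.45 -0.22 0 [-0.24  0.22  2.46  0.76  0.01 -0.78]
[452, -107, 20] 0.45 -0.22 1 [-0.24  0.22  2.46  0.76  0.01  2.36]
[452, -107, 20] 0.45 -0.02 0 [-0.35  0.23  2.45  1.33  0.15 -1.63]
[452, -107, 20] 0.45 -0.02 1 [-0.35  0.23  2.45  1.33  0.15  1.51]
[452, -107, 20] 0.6 -0.22 1 [-0.24  0.28  2.58  3.1   0.31  0.02]
[452, -107, 20] 0.6 -0.02 0 [-0.42  0.28  2.56  2.43  0.34 -2.79]
[452, -107, 20] 0.6 -0.02 1 [-0.42  0.28  2.56  2.43  0.34  0.35]
[452, -107, 20] 0.75 -0.02 1 [-0.51  0.43  2.65  2.63  0.7   0.04]
```

```bash
cat > sim.py <<'E'
from ik import *
def loc(q,pos,R):
    g=lambda q:(lambda a:np.concatenate([(a[0]-pos)/100,(a[1].inv()*R).as_rotvec()]))(fk(q,P))
    r=least_squares(g,q); return r.x,r.cost
def roll(R,a): return R*Ro.from_rotvec([a,0,0])
def run(q,way,verbose=True):
    # way: list of (pos,t,h,roll,n)
    prev=None
    pos0,R0=fk(q,P)
    for pos,t,h,ro,n in way:
        R1=roll(RT(t,h),ro); dv=(R0.inv()*R1).as_rotvec(); pos=np.array(pos,float)
        dp=(R0.inv().apply(pos-pos0))/10
        print('rows',n,'dr/row',(dv/n).round(3),'world shift',(pos-pos0)/n)
        md=0
        for k in range(1,n+1):
            R=R0*Ro.from_rotvec(dv*k/n); p=pos0+(pos-pos0)*k/n
            q2,c=loc(q,p,R); md=np.maximum(md,abs(q2-q)/.1); q=q2
            if verbose: print('   ',q.round(2),'%.1g'%c)
        print('  maxspeed',md.round(2))
        pos0,R0=fk(q,P)
    return q
E
cat > t2.py <<'E'
from sim import *
q=np.array(D[-1][0])
q=run(q,[([430,60,140],.3,-.02,0,3),([430,0,150],.2,.5,0,5),([430,0,150],.8,.5,0,5),([430,0,150],.8,.5,np.pi,22),([430,0,150],.7,0.,np.pi,4)])
E
python3 t2.py
```

```text
rows 3 dr/row [ 0.52  -0.071  0.07 ] world shift [  4.57570603 -17.56304642  19.5469658 ]
    [ 0.46 -0.04  2.45 -0.72  0.41  0.07] 3e-19
    [ 0.35 -0.07  2.36 -0.37  0.53  0.14] 1e-24
    [ 0.2  -0.08  2.28 -0.11  0.65  0.29] 3e-27
  maxspeed [1.5  0.53 0.9  5.7  1.23 1.5 ]
rows 5 dr/row [-0.101 -0.026  0.02 ] world shift [-9.09494702e-14 -1.20000000e+01  2.00000000e+00]
    [ 0.13 -0.08  2.27 -0.02  0.67  0.06] 3e-30
    [ 0.06 -0.07  2.26  0.04  0.7  -0.16] 3e-30
    [-0.   -0.06  2.24  0.09  0.74 -0.36] 6e-30
    [-0.06 -0.05  2.21  0.13  0.78 -0.54] 3e-30
    [-0.1  -0.03  2.19  0.15  0.83 -0.7 ] 1e-18
  maxspeed [0.71 0.17 0.26 0.81 0.45 2.33]
rows 5 dr/row [-0.    0.   -0.12] world shift [-3.35687673e-09 -1.76909438e-08 -2.78929633e-08]
    [-0.18 -0.08  2.26  0.3   0.73 -0.89] 1e-28
    [-0.28 -0.11  2.34  0.51  0.66 -1.15] 2e-26
    [-0.39 -0.12  2.41  0.78  0.63 -1.48] 1e-25
    [-0.51 -0.1   2.48  1.07  0.65 -1.86] 2e-25
    [-0.64 -0.04  2.54  1.31  0.74 -2.22] 8e-21
  maxspeed [1.31 0.63 0.77 2.87 0.97 3.75]
rows 22 dr/row [ 0.143 -0.     0.   ] world shift [3.39391384e
[... 773 characters left out ...]
2.54  1.31  0.74  0.07] 8e-31
    [-0.64 -0.04  2.54  1.31  0.74  0.21] 1e-30
    [-0.64 -0.04  2.54  1.31  0.74  0.35] 3e-31
    [-0.64 -0.04  2.54  1.31  0.74  0.5 ] 3e-30
    [-0.64 -0.04  2.54  1.31  0.74  0.64] 4e-31
    [-0.64 -0.04  2.54  1.31  0.74  0.78] 2e-30
    [-0.64 -0.04  2.54  1.31  0.74  0.92] 4e-31
  maxspeed [0.   0.   0.   0.   0.   1.43]
rows 4 dr/row [ 0.091 -0.085 -0.024] world shift [-1.42108547e-14  7.10542736e-15 -1.42108547e-14]
    [-0.53 -0.11  2.58  1.37  0.6   1.07] 8e-28
    [-0.38 -0.18  2.6   1.4   0.42  1.27] 2e-24
    [-0.2  -0.22  2.61  1.3   0.22  1.61] 5e-20
    [ 0.   -0.24  2.59 -0.    0.09  3.14] 3e-21
  maxspeed [ 1.96  0.74  0.35 12.96  2.02 15.31]
```

```bash
cat > t2.py <<'E'
from sim import *
q=np.array(D[-1][0])
q=run(q,[([430,60,140],.3,-.02,0,6),([450,0,130],.2,.45,0,5)],0)
q1=run(q,[([450,0,130],.75,.45,0,8),([450,0,130],.75,.45,np.pi*.98,22)],0)
print(q1.round(2))
q2=run(q1,[([450,0,40],.7,.35,np.pi,6),([445,0,40],.65,0,np.pi,6)])
q3=run(q2,[([430,90,40],.65,0.05,np.pi,6),([430,105,20],.65,0.0,np.pi,6),([470,105,20],.7,-.02,np.pi,6)])
E
python3 t2.py
```

```text
rows 6 dr/row [ 0.26  -0.036  0.035] world shift [ 2.28785302 -8.78152321  9.7734829 ]
  maxspeed [0.78 0.3  0.46 3.24 0.62 0.88]
rows 5 dr/row [-0.091 -0.023  0.02 ] world shift [  4.00000002 -12.          -1.99999998]
  maxspeed [0.7  0.28 0.28 0.76 0.34 2.18]
rows 8 dr/row [-0.     0.    -0.069] world shift [-3.73990616e-09 -1.01517328e-08 -1.38478242e-08]
  maxspeed [0.67 0.33 0.47 2.07 0.66 2.54]
rows 22 dr/row [0.14 0.   0.  ] world shift [-8.78489201e-14  5.68434189e-14 -1.18854421e-13]
  maxspeed [0.  0.  0.  0.  0.  1.4]
[-0.51  0.01  2.53  1.4   0.6   0.91]
rows 6 dr/row [ 0.023 -0.011 -0.009] world shift [-1.89478063e-14 -7.10542736e-15 -1.50000000e+01]
    [-0.49  0.04  2.55  1.5   0.57  0.83] 5e-19
    [-0.47  0.09  2.56  1.61  0.55  0.74] 8e-19
    [-0.45  0.13  2.57  1.73  0.53  0.65] 6e-19
    [-0.43  0.18  2.59  1.86  0.52  0.54] 1e-19
    [-0.41  0.23  2.6   1.99  0.53  0.44] 7e-19
    [-0.39  0.29  2.6   2.13  0.54  0.34] 5e-31
  maxspeed [0.21 0.53 0.16 1.34 0.31 1.06]
rows 6 dr/row [ 0.046 -0.036 -0.008] world shift [-8.33333333e-01  1.42108547e-14  0.00000000e+0
[... 923 characters left out ...]
0.25  2.64  3.74  0.42 -0.24] 1e-25
    [ 0.45  0.27  2.64  3.76  0.44 -0.23] 5e-26
    [ 0.46  0.28  2.63  3.78  0.46 -0.22] 2e-26
    [ 0.48  0.3   2.63  3.8   0.47 -0.22] 9e-27
    [ 0.5   0.31  2.63  3.82  0.48 -0.21] 3e-27
  maxspeed [0.2  0.17 0.03 0.23 0.17 0.09]
rows 6 dr/row [ 0.003 -0.002  0.008] world shift [ 6.66666667e+00 -1.03502392e-12  4.07377835e-13]
    [ 0.5   0.32  2.62  3.81  0.49 -0.2 ] 3e-29
    [ 0.49  0.34  2.61  3.8   0.5  -0.19] 3e-29
    [ 0.49  0.35  2.61  3.79  0.51 -0.18] 9e-30
    [ 0.48  0.36  2.6   3.78  0.52 -0.18] 3e-29
    [ 0.48  0.37  2.59  3.78  0.53 -0.17] 9e-30
    [ 0.47  0.38  2.58  3.77  0.54 -0.17] 6e-30
  maxspeed [0.06 0.1  0.08 0.1  0.11 0.08]
```

```bash
python3 - <<'E'
import fk
from fk import *
p=fit().x
fk.BASE=Ro.identity()
for q,_,e in D: print((fk.fk(q,p)[1].inv()*Ro.from_quat([e[1],e[2],e[3],e[0]])).as_matrix().round(2).tolist())
E
```

```text
Traceback (most recent call last):
AttributeError: 'function' object has no attribute 'fk'
```

```bash
python3 - <<'E'
import fk as F
F.BASE=F.Ro.identity()
p=F.fit().x
for q,_,e in F.D: print((F.fk(q,p)[1].inv()*F.Ro.from_quat([e[1],e[2],e[3],e[0]])).as_matrix().round(2).tolist())
E
```

```text
[[1.0, 0.0, 0.0], [-0.0, 1.0, 0.0], [-0.0, -0.0, 1.0]]
[[1.0, 0.0, -0.0], [-0.0, 1.0, 0.0], [0.0, -0.0, 1.0]]
[[1.0, 0.0, -0.0], [-0.0, 1.0, 0.0], [0.0, -0.0, 1.0]]
[[1.0, 0.0, 0.0], [-0.0, 1.0, -0.0], [-0.0, 0.0, 1.0]]
```

```bash
sed -i 's/^BASE=.*/BASE=Ro.identity()/' fk.py; cat > t2.py <<'E'
from sim import *
q=np.array(D[-1][0]); pi=np.pi
q=run(q,[([430,60,140],.3,-.02,0,6),([430,0,140],.3,-.02,1.05,8),([450,0,130],.3,.2,2.1,8),([450,0,130],.2,.45,pi,9)])
q1=run(q,[([450,0,130],.7,.45,pi,8)])
q2=run(q1,[([470,0,60],.68,.35,pi,6),([460,0,40],.62,0,pi,6)])
q3=run(q2,[([432,-90,35],.62,-0.2,pi,6),([432,-96,20],.62,-.2,pi,6),([454,-100,20],.62,-.2,pi,6)])
E
python3 t2.py
```

```text
rows 6 dr/row [ 0.    -0.001  0.045] world shift [ 2.28785306 -8.78152354  9.77348187]
    [ 0.46 -0.02  2.5  -0.9   0.3  -0.27] 2e-25
    [ 0.4  -0.05  2.46 -0.59  0.34 -0.63] 1e-23
    [ 0.34 -0.07  2.42 -0.38  0.41 -0.89] 2e-25
    [ 0.29 -0.08  2.38 -0.25  0.49 -1.07] 1e-28
    [ 0.24 -0.08  2.33 -0.16  0.57 -1.19] 9e-30
    [ 0.2  -0.08  2.28 -0.11  0.65 -1.28] 8e-31
  maxspeed [0.68 0.41 0.46 3.86 0.8  4.48]
rows 8 dr/row [0.131 0.    0.   ] world shift [-1.42108547e-14 -7.50000000e+00  0.00000000e+00]
    [ 0.17 -0.08  2.29 -0.09  0.65 -1.18] 6e-29
    [ 0.15 -0.09  2.29 -0.08  0.64 -1.08] 2e-29
    [ 0.13 -0.09  2.29 -0.07  0.64 -0.98] 2e-29
    [ 0.1  -0.09  2.29 -0.06  0.64 -0.88] 1e-29
    [ 0.08 -0.09  2.29 -0.05  0.64 -0.78] 3e-29
    [ 0.06 -0.09  2.29 -0.04  0.64 -0.68] 1e-29
    [ 0.03 -0.09  2.29 -0.03  0.64 -0.58] 2e-30
    [ 0.01 -0.09  2.29 -0.01  0.64 -0.48] 6e-30
  maxspeed [0.24 0.03 0.02 0.12 0.02 1.  ]
rows 8 dr/row [0.105 0.    0.008] world shift [ 2.50000000e+00  3.99680289e-15 -1.25000000e+00]
    [-0.   -0.08  2.29  0.    0.64 -0.4 ] 5e-27
    [-0.01 -0.0
[... 2886 characters left out ...]
 [-0.22  0.23  2.63  3.11  0.34 -1.55] 9e-30
    [-0.22  0.25  2.63  3.1   0.36 -1.55] 2e-30
    [-0.23  0.26  2.63  3.09  0.37 -1.55] 6e-31
    [-0.23  0.27  2.63  3.09  0.38 -1.55] 2e-30
    [-0.24  0.28  2.63  3.08  0.39 -1.55] 4e-30
  maxspeed [0.05 0.12 0.01 0.07 0.13 0.03]
rows 6 dr/row [ 0. -0.  0.] world shift [ 3.66666667e+00 -6.66666667e-01  9.47390314e-15]
    [-0.24  0.28  2.63  3.08  0.39 -1.55] 3e-30
    [-0.24  0.28  2.62  3.08  0.38 -1.55] 7e-31
    [-0.24  0.29  2.61  3.09  0.38 -1.55] 1e-18
    [-0.23  0.29  2.6   3.09  0.37 -1.55] 1e-18
    [-0.23  0.29  2.6   3.09  0.37 -1.55] 8e-19
    [-0.23  0.29  2.59  3.09  0.36 -1.55] 7e-19
  maxspeed [0.01 0.02 0.07 0.01 0.05 0.  ]
```

```bash
cat > go.py <<'E'
import sys
from h import *
import ik
# usage: go.py x y z tilt head roll n
x,y,z,t,h,r=map(float,sys.argv[1:7]); n=int(sys.argv[7])
s,R=pose(); Rm=Ro.from_matrix(R); Rt=ik.RT(t,h)*Ro.from_rotvec([r,0,0])
dv=(Rm.inv()*Rt).as_rotvec(); dp=np.array([x,y,z])-s['tool_pos']
print('q',s['joint_positions'].round(2),'pos',s['tool_pos'].round(1),'qd',abs(s['qvel']).max().round(2),'f',s['wrist_force'].round(1))
print('dr',(dv/n).round(3).tolist(), 'n',n)
print('travel',[ (Rm*Ro.from_rotvec(dv*(k-.5)/n)).inv().apply(dp/n/10).round(2).tolist() for k in range(1,n+1)])
E
python3 go.py 430 60 140 .3 -.02 0 10
```

```text
q [ 0.53  0.02  2.54 -1.29  0.3   0.18] pos [416.1 112.5  81.4] qd 0.15 f [-0.4 -0.2 -0.3]
dr [0.0, -0.0, 0.027] n 10
travel [[-0.42, -0.44, -0.52], [-0.43, -0.42, -0.52], [-0.44, -0.41, -0.52], [-0.45, -0.4, -0.52], [-0.46, -0.39, -0.52], [-0.47, -0.38, -0.52], [-0.48, -0.36, -0.52], [-0.49, -0.35, -0.52], [-0.5, -0.34, -0.52], [-0.51, -0.32, -0.52]]
```

Call:
{"fn": "send_rows", "kwargs": {"dr": [[0, 0, 0.03], [0, 0, 0.03], [0, 0, 0.03], [0, 0, 0.03], [0, 0, 0.03]], "travel": [[-0.4, -0.4, -0.5], [-0.4, -0.4, -0.5], [-0.45, -0.4, -0.5], [-0.45, -0.4, -0.5], [-0.45, -0.4, -0.5]], "jaw": [0.5, 0.5, 0.5, 0.5, 0.5]}}

```text
t: 3.45
tool_pos: [421.7, 89.8, 108.1]
eef_rot: [0.599, -0.593, 0.388, 0.373]
wrist_force: [0.8, 0.5, 0.6]
opening: 0.5
```

Call:
{"fn": "send_rows", "kwargs": {"dr": [[0, 0, 0.03], [0, 0, 0.03], [0, 0, 0.03], [0, 0, 0.03], [0, 0, 0.03]], "travel": [[-0.5, -0.4, -0.5], [-0.5, -0.4, -0.5], [-0.5, -0.35, -0.5], [-0.5, -0.35, -0.5], [-0.5, -0.35, -0.5]], "jaw": [0.5, 0.5, 0.5, 0.5, 0.5]}}

```text
t: 3.95
tool_pos: [429.3, 65.2, 138.6]
eef_rot: [0.57, -0.562, 0.43, 0.417]
wrist_force: [-0.1, 0.4, -0.3]
opening: 0.494
```

```bash
python3 go.py 430 0 140 .3 -.02 1.05 8
```

```text
q [ 0.21 -0.07  2.27 -0.11  0.66 -1.26] pos [429.3  65.2 138.6] qd 0.52 f [-0.1  0.4 -0.3]
dr [0.131, -0.001, -0.001] n 8
travel [[-0.01, -0.08, -0.81], [-0.01, -0.19, -0.79], [-0.01, -0.29, -0.76], [-0.01, -0.39, -0.72], [-0.01, -0.48, -0.66], [-0.01, -0.56, -0.59], [-0.01, -0.63, -0.51], [-0.01, -0.7, -0.43]]
```

Call:
{"fn": "send_rows", "kwargs": {"dr": [[0.13, 0, 0], [0.13, 0, 0], [0.13, 0, 0], [0.13, 0, 0]], "travel": [[0, -0.1, -0.8], [0, -0.2, -0.8], [0, -0.3, -0.75], [0, -0.4, -0.7]], "jaw": [0.5, 0.5, 0.5, 0.5]}}

```text
t: 4.35
tool_pos: [432.4, 32.7, 139.6]
eef_rot: [0.697, -0.395, 0.523, 0.291]
wrist_force: [0.5, -0.1, 0.3]
opening: 0.501
```

Call:
{"fn": "send_rows", "kwargs": {"dr": [[0.13, 0, 0], [0.13, 0, 0], [0.13, 0, 0], [0.13, 0, 0]], "travel": [[0, -0.5, -0.65], [0, -0.55, -0.6], [0, -0.6, -0.5], [0, -0.7, -0.4]], "jaw": [0.5, 0.5, 0.5, 0.5]}}

```text
t: 4.75
tool_pos: [435.3, 0.6, 140.9]
eef_rot: [0.775, -0.203, 0.58, 0.146]
wrist_force: [0.0, 0.0, -0.0]
opening: 0.5
```

Call:
{"fn": "send_rows", "kwargs": {"dr": [[0.14, 0, 0.01], [0.14, 0, 0.01], [0.14, 0, 0.01], [0.14, 0, 0.01], [0.14, 0, 0.01]], "travel": [[0, 0, 0], [0, 0, 0], [0, 0, 0], [0, 0, 0], [0, 0, 0]], "jaw": [0.5, 0.5, 0.5, 0.5, 0.5]}}

```text
t: 5.25
tool_pos: [435.6, 0.9, 141.1]
eef_rot: [0.794, 0.089, 0.6, -0.043]
wrist_force: [0.3, 0.2, 0.9]
opening: 0.499
```

```bash
python3 go.py 450 0 130 .2 .45 3.1416 10
```

```text
q [-0.05 -0.07  2.27  0.09  0.67  0.08] pos [435.6   0.9 141.1] qd 1.1 f [0.3 0.2 0.9]
dr [0.094, 0.011, -0.003] n 10
travel [[0.14, 0.01, 0.11], [0.14, 0.02, 0.11], [0.14, 0.03, 0.11], [0.14, 0.04, 0.11], [0.14, 0.05, 0.1], [0.14, 0.06, 0.1], [0.14, 0.07, 0.09], [0.14, 0.08, 0.09], [0.13, 0.09, 0.08], [0.13, 0.1, 0.07]]
```

Call:
{"fn": "send_rows", "kwargs": {"dr": [[0.1, 0.01, 0], [0.1, 0.01, 0], [0.1, 0.01, 0], [0.1, 0.01, 0], [0.09, 0.01, 0]], "travel": [[0.15, 0, 0.1], [0.15, 0, 0.1], [0.15, 0, 0.1], [0.15, 0, 0.1], [0.15, 0.05, 0.1]], "jaw": [0.5, 0.5, 0.5, 0.5, 0.5]}}

```text
t: 5.75
tool_pos: [442.4, -0.2, 135.0]
eef_rot: [0.734, 0.28, 0.591, -0.184]
wrist_force: [-0.4, 0.0, 0.6]
opening: 0.499
```

Call:
{"fn": "send_rows", "kwargs": {"dr": [[0.09, 0.01, 0], [0.09, 0.01, 0], [0.09, 0.01, 0], [0.09, 0.01, -0.02], [0.09, 0.01, -0.02]], "travel": [[0.15, 0.05, 0.1], [0.15, 0.05, 0.1], [0.15, 0.1, 0.1], [0.1, 0.1, 0.1], [0.1, 0.1, 0.1]], "jaw": [0.5, 0.5, 0.5, 0.5, 0.5]}}

```text
t: 6.25
tool_pos: [449.9, -1.0, 129.9]
eef_rot: [0.633, 0.429, 0.561, -0.318]
wrist_force: [0.6, 0.4, -0.1]
opening: 0.499
```

```bash
python3 go.py 450 0 130 .7 .45 3.1416 10
```

```text
q [-0.09  0.04  2.17  0.13  0.78  0.94] pos [449.9  -1.  129.9] qd 0.97 f [ 0.6  0.4 -0.1]
dr [0.0, 0.0, 0.051] n 10
travel [[0.0, 0.01, -0.01], [0.0, 0.01, -0.01], [0.0, 0.01, -0.01], [0.0, 0.01, -0.01], [0.0, 0.01, -0.01], [0.0, 0.0, -0.01], [0.0, 0.0, -0.01], [0.0, 0.0, -0.01], [0.0, 0.0, -0.01], [0.0, 0.0, -0.01]]
```

Call:
{"fn": "send_rows", "kwargs": {"dr": [[0, 0, 0.05], [0, 0, 0.05], [0, 0, 0.05], [0, 0, 0.05], [0, 0, 0.05]], "travel": [[0, 0, 0], [0, 0, 0], [0, 0, 0], [0, 0, 0], [0, 0, 0]], "jaw": [0.5, 0.5, 0.5, 0.5, 0.5]}}

```text
t: 6.75
tool_pos: [450.6, -1.7, 130.6]
eef_rot: [0.67, 0.495, 0.502, -0.235]
wrist_force: [0.5, 0.3, 0.8]
opening: 0.504
```

Call:
{"fn": "send_rows", "kwargs": {"dr": [[0, 0, 0.05], [0, 0, 0.05], [0, 0, 0.05], [0, 0, 0.05], [0, 0, 0.05]], "travel": [[0, 0, 0], [0, 0, 0], [0, 0, 0], [0, 0, 0], [0, 0, 0]], "jaw": [0.5, 0.5, 0.5, 0.5, 0.5]}}

```text
t: 7.25
tool_pos: [451.4, -3.2, 131.1]
eef_rot: [0.695, 0.553, 0.434, -0.15]
wrist_force: [0.3, 0.5, -0.3]
opening: 0.502
```

```bash
python3 go.py 470 0 60 .68 .35 3.1416 8
```

```text
q [-0.47 -0.02  2.5   1.24  0.56 -0.42] pos [451.4  -3.2 131.1] qd 1.82 f [ 0.3  0.5 -0.3]
dr [0.011, -0.007, -0.002] n 8
travel [[0.83, -0.39, 0.05], [0.83, -0.39, 0.05], [0.83, -0.39, 0.05], [0.83, -0.39, 0.05], [0.83, -0.38, 0.05], [0.84, -0.38, 0.05], [0.84, -0.38, 0.04], [0.84, -0.38, 0.04]]
```

Matches the model. I'll go down between the two objects.

Call:
{"fn": "send_rows", "kwargs": {"dr": [[0.01, -0.007, 0], [0.01, -0.007, 0], [0.01, -0.007, 0], [0.01, -0.007, 0]], "travel": [[0.85, -0.4, 0], [0.85, -0.4, 0], [0.85, -0.4, 0], [0.85, -0.4, 0]], "jaw": [0.5, 0.5, 0.5, 0.5]}}

```text
t: 7.65
tool_pos: [459.7, 0.2, 93.8]
eef_rot: [0.689, 0.564, 0.422, -0.168]
wrist_force: [0.4, 0.3, 0.2]
opening: 0.503
```

Call:
{"fn": "send_rows", "kwargs": {"dr": [[0.01, -0.007, 0], [0.01, -0.007, 0], [0.01, -0.007, 0], [0.01, -0.007, 0]], "travel": [[0.85, -0.4, 0], [0.85, -0.4, 0], [0.85, -0.4, 0], [0.85, -0.4, 0]], "jaw": [0.5, 0.5, 0.5, 0.5]}}

```text
t: 8.05
tool_pos: [468.3, 3.2, 57.1]
eef_rot: [0.684, 0.575, 0.409, -0.185]
wrist_force: [0.4, -0.3, -0.2]
opening: 0.497
```

```bash
python3 go.py 460 0 45 .62 0 3.1416 10; python3 -c "
from h import *
grab('scene','scene2')"
```

```text
q [-0.35  0.22  2.56  1.98  0.47 -1.04] pos [468.3   3.2  57.1] qd 1.05 f [ 0.4 -0.3 -0.2]
dr [0.028, -0.021, -0.007] n 10
travel [[0.04, -0.15, 0.0], [0.04, -0.14, 0.01], [0.04, -0.14, 0.01], [0.04, -0.14, 0.01], [0.04, -0.14, 0.02], [0.04, -0.14, 0.02], [0.04, -0.14, 0.02], [0.05, -0.14, 0.02], [0.05, -0.14, 0.03], [0.05, -0.14, 0.03]]
```

View pics/scene2.png

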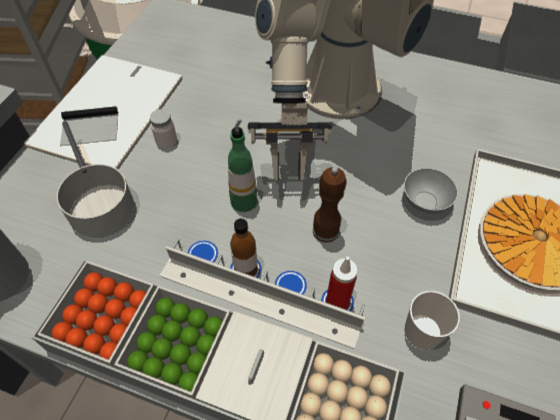

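The scene view shows the gripper low between the oil bottle (242,170) and the mill (329,205) with nothing touched. Next I'll turn the heading to 0 and move behind the oil bottle.

Call:
{"fn": "send_rows", "kwargs": {"dr": [[0.03, -0.02, -0.007], [0.03, -0.02, -0.007], [0.03, -0.02, -0.007], [0.03, -0.02, -0.007], [0.03, -0.02, -0.007]], "travel": [[0, -0.15, 0], [0, -0.15, 0], [0, -0.15, 0], [0, -0.15, 0], [0, -0.15, 0]], "jaw": [0.5, 0.5, 0.5, 0.5, 0.5]}}

```text
t: 8.6
tool_pos: [461.9, 2.2, 52.6]
eef_rot: [0.654, 0.608, 0.37, -0.256]
wrist_force: [-0.3, -0.6, -0.0]
opening: 0.499
```

Call:
{"fn": "send_rows", "kwargs": {"dr": [[0.03, -0.02, -0.007], [0.03, -0.02, -0.007], [0.03, -0.02, -0.007], [0.03, -0.02, -0.007], [0.03, -0.02, -0.007]], "travel": [[0, -0.15, 0], [0, -0.15, 0], [0, -0.15, 0], [0, -0.15, 0], [0, -0.15, 0]], "jaw": [0.5, 0.5, 0.5, 0.5, 0.5]}}

```text
t: 9.1
tool_pos: [455.8, 2.0, 48.2]
eef_rot: [0.62, 0.635, 0.328, -0.324]
wrist_force: [0.4, -0.3, 0.6]
opening: 0.503
```

```bash
python3 go.py 432 -50 40 .62 -0.1 3.1416 5;python3 go.py 432 -94 32 .62 -0.2 3.1416 10
```

```text
q [-0.02  0.17  2.59  3.02  0.23 -1.45] pos [455.8   2.   48.2] qd 1.61 f [ 0.4 -0.3  0.6]
dr [0.013, -0.014, 0.002] n 5
travel [[-0.15, -0.46, 1.05], [-0.13, -0.45, 1.06], [-0.12, -0.43, 1.07], [-0.1, -0.42, 1.07], [-0.09, -0.4, 1.08]]
q [-0.02  0.17  2.59  3.02  0.23 -1.45] pos [455.8   2.   48.2] qd 1.61 f [ 0.4 -0.3  0.6]
dr [0.015, -0.013, 0.001] n 10
travel [[-0.01, -0.26, 0.97], [-0.0, -0.25, 0.97], [0.01, -0.24, 0.97], [0.02, -0.22, 0.98], [0.04, -0.21, 0.98], [0.05, -0.19, 0.98], [0.06, -0.18, 0.98], [0.07, -0.16, 0.99], [0.09, -0.15, 0.99], [0.1, -0.14, 0.99]]
```

Call:
{"fn": "send_rows", "kwargs": {"dr": [[0.013, -0.013, 0], [0.013, -0.013, 0], [0.013, -0.013, 0], [0.013, -0.013, 0], [0.013, -0.013, 0]], "travel": [[-0.15, -0.45, 1.05], [-0.15, -0.45, 1.05], [-0.1, -0.45, 1.05], [-0.1, -0.4, 1.05], [-0.1, -0.4, 1.05]], "jaw": [0.5, 0.5, 0.5, 0.5, 0.5]}}

```text
t: 9.6
tool_pos: [430.1, -50.3, 38.1]
eef_rot: [0.608, 0.644, 0.298, -0.357]
wrist_force: [0.0, -0.7, -0.4]
opening: 0.501
```

```bash
python3 go.py 430 -94 24 .62 -0.2 3.1416 5
```

```text
q [-0.15  0.18  2.63  3.01  0.28 -1.48] pos [430.1 -50.3  38.1] qd 0.26 f [ 0.  -0.7 -0.4]
dr [0.016, -0.013, 0.003] n 5
travel [[0.28, -0.08, 0.87], [0.29, -0.07, 0.87], [0.3, -0.06, 0.86], [0.31, -0.04, 0.86], [0.32, -0.03, 0.86]]
```

Call:
{"fn": "send_rows", "kwargs": {"dr": [[0.016, -0.013, 0], [0.016, -0.013, 0], [0.016, -0.013, 0], [0.016, -0.013, 0], [0.016, -0.013, 0]], "travel": [[0.3, -0.1, 0.87], [0.3, -0.05, 0.87], [0.3, -0.05, 0.87], [0.3, -0.05, 0.87], [0.3, -0.05, 0.87]], "jaw": [0.5, 0.5, 0.5, 0.5, 0.5]}}

```text
t: 10.1
tool_pos: [431.0, -93.6, 23.8]
eef_rot: [0.591, 0.656, 0.264, -0.389]
wrist_force: [-0.5, -0.1, -0.7]
opening: 0.504
```

```bash
python3 go.py 440 -97.5 20 .62 -0.2 3.1416 4; python3 -c "
from h import *
grab('scene','scene3');grab('top','top3')
im=cv2.imread('pics/top3.png')[110:320,180:400]; cv2.imwrite('pics/top3c.png',cv2.resize(im,None,fx=3,fy=3,interpolation=cv2.INTER_CUBIC))
im=cv2.imread('pics/scene3.png')[60:340,120:400]; cv2.imwrite('pics/scene3c.png',cv2.resize(im,None,fx=2,fy=2,interpolation=cv2.INTER_CUBIC))"
```

```text
q [-0.23  0.25  2.63  3.09  0.35 -1.55] pos [431.  -93.6  23.8] qd 0.16 f [-0.5 -0.1 -0.7]
dr [0.0, 0.0, 0.003] n 4
travel [[0.21, 0.14, 0.05], [0.22, 0.14, 0.05], [0.22, 0.14, 0.05], [0.22, 0.14, 0.05]]
```

View pics/top3c.png

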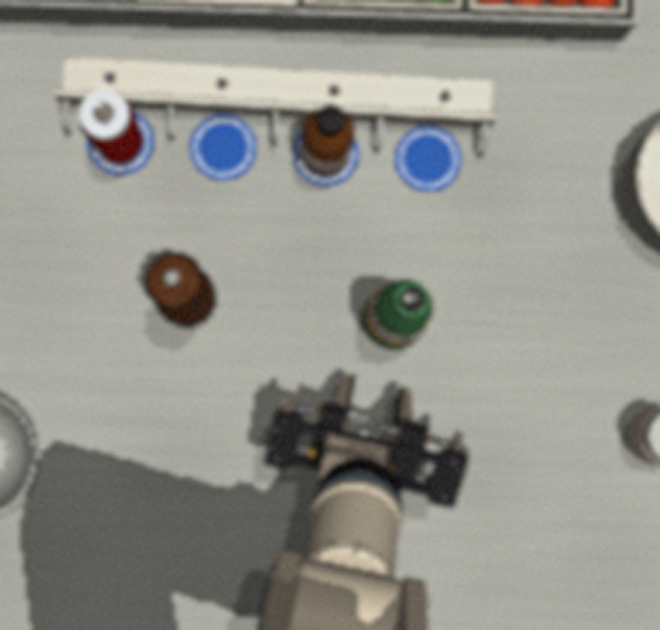

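View pics/scene3c.png

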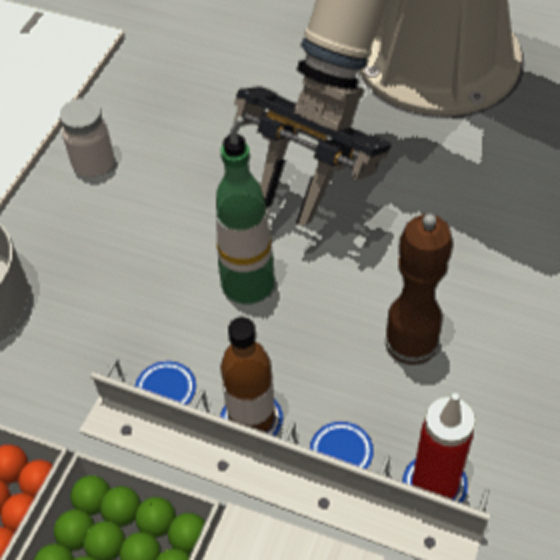

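The top view shows the fingertips at (345,375) and (405,390), on either side of the push line through the oil bottle's foot near (387,325). The body is clear of it. I'll start pushing gently.

Call:
{"fn": "send_rows", "kwargs": {"dr": [[0, 0, 0], [0, 0, 0], [0, 0, 0], [0, 0, 0], [0, 0, 0]], "travel": [[0.4, 0.2, 0.05], [0.4, 0.2, 0], [0.25, 0.3, 0], [0.25, 0.3, 0], [0.25, 0.3, 0]], "jaw": [0.5, 0.5, 0.5, 0.5, 0.5]}}

```text
t: 10.7
tool_pos: [450.3, -97.2, 18.8]
eef_rot: [0.592, 0.655, 0.264, -0.388]
wrist_force: [-0.3, -0.2, 0.4]
opening: 0.503
```

Call:
{"fn": "send_rows", "kwargs": {"dr": [[0, 0, 0], [0, 0, 0], [0, 0, 0], [0, 0, 0], [0, 0, 0]], "travel": [[0.17, 0.24, 0], [0.17, 0.24, 0], [0.17, 0.24, 0], [0.17, 0.24, 0], [0.17, 0.24, 0]], "jaw": [0.5, 0.5, 0.5, 0.5, 0.5]}}

```text
t: 11.2
tool_pos: [464.5, -100.2, 18.6]
eef_rot: [0.591, 0.655, 0.264, -0.388]
wrist_force: [0.8, -0.0, -0.2]
opening: 0.501
```

```bash
python3 go.py 480 -106 19 .62 -0.2 3.1416 5; python3 -c "
from h import *
grab('scene','scene4')
im=cv2.imread('pics/scene4.png')[90:340,140:360]; cv2.imwrite('pics/scene4c.png',cv2.resize(im,None,fx=2.4,fy=2.4,interpolation=cv2.INTER_CUBIC))"
```

```text
q [-0.23  0.3   2.56  3.09  0.33 -1.55] pos [ 464.5 -100.2   18.6] qd 0.06 f [ 0.8 -0.  -0.2]
dr [0.0, -0.0, 0.003] n 5
travel [[0.18, 0.27, 0.05], [0.18, 0.27, 0.05], [0.18, 0.27, 0.05], [0.18, 0.27, 0.05], [0.18, 0.27, 0.05]]
```

View pics/scene4c.png

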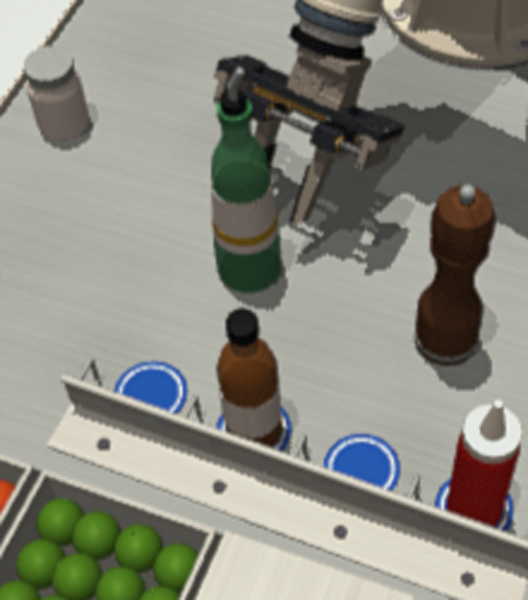

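The scene view shows the fingers just behind the oil bottle, which hasn't moved, and there's no contact force yet. I'll carry on slowly.

Call:
{"fn": "send_rows", "kwargs": {"dr": [[0, 0, 0], [0, 0, 0], [0, 0, 0], [0, 0, 0], [0, 0, 0]], "travel": [[0.17, 0.25, 0.05], [0.17, 0.25, 0.05], [0.17, 0.25, 0.05], [0.17, 0.25, 0], [0.17, 0.25, 0]], "jaw": [0.5, 0.5, 0.5, 0.5, 0.5]}}

```text
t: 11.75
tool_pos: [477.5, -104.5, 18.1]
eef_rot: [0.591, 0.655, 0.265, -0.389]
wrist_force: [-7.4, -2.0, 4.8]
opening: 0.5
```

Call:
{"fn": "send_rows", "kwargs": {"dr": [[0, 0, 0], [0, 0, 0], [0, 0, 0], [0, 0, 0], [0, 0, 0]], "travel": [[0.17, 0.25, 0.05], [0.17, 0.25, 0.05], [0.17, 0.25, 0.05], [0.17, 0.25, 0], [0.17, 0.25, 0]], "jaw": [0.5, 0.5, 0.5, 0.5, 0.5]}}

```text
t: 12.25
tool_pos: [491.5, -108.7, 18.0]
eef_rot: [0.591, 0.655, 0.265, -0.389]
wrist_force: [-6.7, 1.3, 3.5]
opening: 0.505
```

```bash
python3 go.py 624 -135 19 .62 -0.2 3.1416 26|cut -c1-300; python3 -c "
from h import *
for n in ('scene','top'): grab(n,n+'5')
a=cv2.imread('pics/scene5.png')[90:340,140:360]; b=cv2.imread('pics/top5.png')[110:310,200:380]
cv2.imwrite('pics/c5.png',np.hstack([cv2.resize(a,(440,500),interpolation=3),cv2.resize(b,(360,400),interpolation=3).copy() if 0 else cv2.copyMakeBorder(cv2.resize(b,(360,400),interpolation=3),0,100,0,0,0)]))"
```

```text
q [-0.24  0.32  2.5   3.07  0.28 -1.53] pos [ 491.5 -108.7   18. ] qd 0.06 f [-6.7  1.3  3.5]
dr [0.0, 0.0, 0.001] n 26
travel [[0.29, 0.43, -0.0], [0.29, 0.43, -0.0], [0.29, 0.43, -0.0], [0.29, 0.43, -0.0], [0.29, 0.43, -0.0], [0.29, 0.43, -0.0], [0.29, 0.43, -0.0], [0.29, 0.43, -0.0], [0.29, 0.43, -0.0], [0.29, 0.43, -0.0], [0.29, 0.43, -0.0], [0.29, 0.43, -0.0], [0.3, 0.43, -0.0], [0.3, 0.43, -0.0], [0.3, 0.43, -0
```

View pics/c5.png

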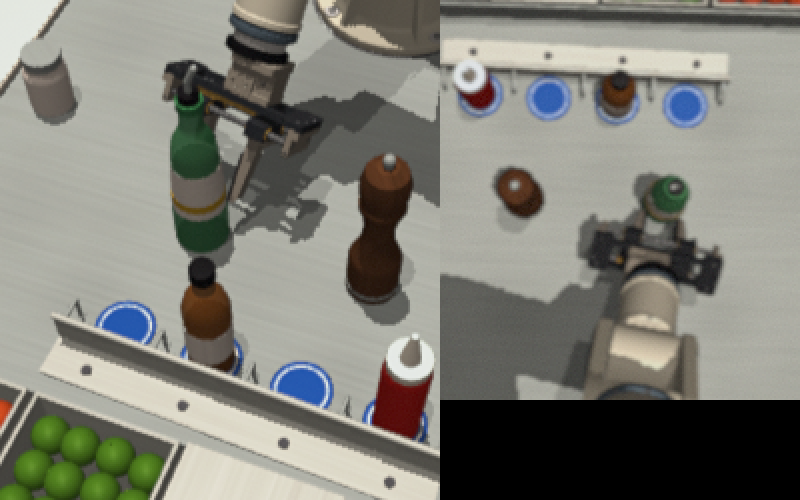

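The oil bottle is sliding upright, cradled between the fingertips, with the mill untouched. Force is about 7 N. I'll keep pushing and add tilt gradually.

Call:
{"fn": "send_rows", "kwargs": {"dr": [[0, 0, 0.005], [0, 0, 0.005], [0, 0, 0.005], [0, 0, 0.005], [0, 0, 0.005]], "travel": [[0.3, 0.42, 0], [0.3, 0.42, 0], [0.3, 0.42, 0], [0.3, 0.42, 0], [0.3, 0.42, 0]], "jaw": [0.5, 0.5, 0.5, 0.5, 0.5]}}

```text
t: 12.85
tool_pos: [517.0, -113.7, 18.0]
eef_rot: [0.596, 0.658, 0.257, -0.382]
wrist_force: [-7.7, 3.3, 6.6]
opening: 0.503
```

Call:
{"fn": "send_rows", "kwargs": {"dr": [[0, 0, 0.005], [0, 0, 0.005], [0, 0, 0.005], [0, 0, 0.005], [0, 0, 0.005]], "travel": [[0.31, 0.41, 0], [0.31, 0.41, 0], [0.31, 0.41, 0], [0.31, 0.41, 0], [0.31, 0.41, 0]], "jaw": [0.5, 0.5, 0.5, 0.5, 0.5]}}

```text
t: 13.35
tool_pos: [542.2, -118.8, 17.9]
eef_rot: [0.601, 0.662, 0.248, -0.374]
wrist_force: [-10.0, 2.3, 7.9]
opening: 0.503
```

```bash
python3 go.py 600 -135 19 .75 -0.2 3.1416 15|cut -c1-200; python3 -c "
from h import *
for n in ('scene','top'): grab(n,n+'6')
a=cv2.imread('pics/scene6.png')[90:340,140:360]; b=cv2.imread('pics/top6.png')[110:310,200:380]
cv2.imwrite('pics/c6.png',np.hstack([cv2.resize(a,(440,500),interpolation=3),cv2.copyMakeBorder(cv2.resize(b,(360,400),interpolation=3),0,100,0,0,0)]))"
```

```text
q [-0.23  0.38  2.44  3.08  0.33 -1.54] pos [ 542.2 -118.8   17.9] qd 0.07 f [-10.    2.3   7.9]
dr [0.0, -0.0, 0.006] n 15
travel [[0.24, 0.32, 0.03], [0.24, 0.32, 0.03], [0.24, 0.32, 0.03], [0.24, 0.32, 0.03], [0.25, 0.31, 0.03], [0.25, 0.31, 0.03], [0.25, 0.31, 0.03], [0.25, 0.31, 0.03], [0.25, 0.31, 0.03], [0.26, 0.31,
```

View pics/c6.png

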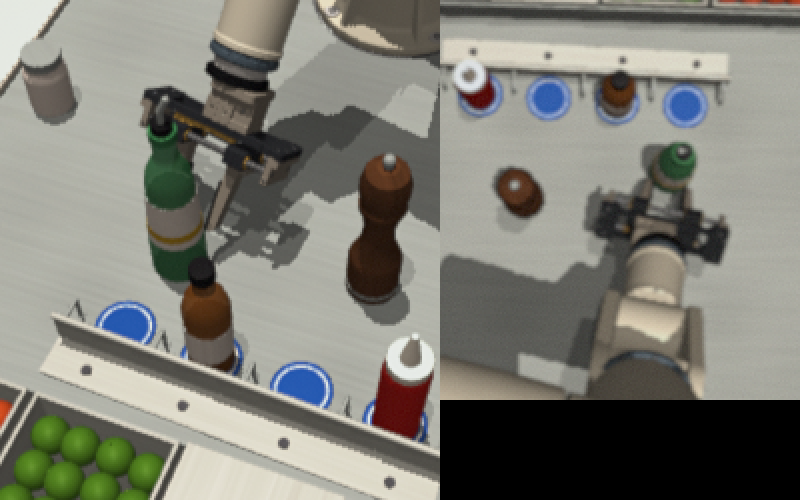

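```bash
python3 -c "
from h import *
print(at('scene6',221.5,154,253),at('top6',321,184.5,253))
c=np.array([574,-125.])
for fn in ('scene6','top6'):
    im=cv2.imread('pics/'+fn+'.png')
    print(fn)
a=cv2.imread('pics/scene6.png')[130:250,190:270]; b=cv2.imread('pics/top6.png')[165:225,290:350]
cv2.imwrite('pics/z6.png',np.hstack([cv2.resize(a,(400,600),interpolation=3),cv2.copyMakeBorder(cv2.resize(b,(400,400),interpolation=3),0,200,0,0,0)]))
"
```

```text
[ 557.9 -114.1  253. ] [ 553.4 -116.5  253. ]
scene6
top6
```

View pics/z6.png

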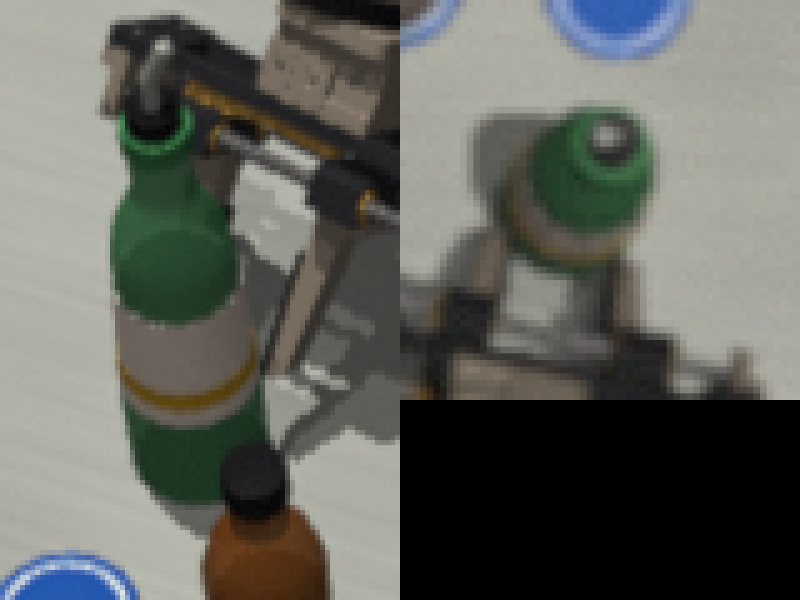

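```bash
cat > fitc.py <<'E'
from h import *
def ov(fns,cands,prof,crop,k,out):
    ims=[]
    for fn,(x0,y0,x1,y1) in zip(fns,crop):
        im=cv2.resize(cv2.imread(f'pics/{fn}.png')[y0:y1,x0:x1],None,fx=k,fy=k,interpolation=3)
        for c in cands:
            for r,z in prof:
                p=np.array([proj(fn,[c[0]+r*np.cos(a),c[1]+r*np.sin(a),z]) for a in np.linspace(0,2*np.pi,60)])
                cv2.polylines(im,[((p-[x0,y0]+.5)*k-.5).round().astype(int)],True,(255,0,255),1)
        ims.append(im)
    H=max(i.shape[0] for i in ims)
    cv2.imwrite('pics/'+out,np.hstack([cv2.copyMakeBorder(i,0,H-i.shape[0],0,0,0) for i in ims]))
OIL=((34,0),(34,50),(27.5,158),(13.5,253)); MILL=((32,0),(32,58),(28.5,195))
E
python3 -c "
from fitc import *
print(at('scene6',228,231,0)-[34,0,0], at('scene6',221,155.6,253),at('top6',321.8,185.2,253))
ov(['scene6','top6'],[(557,-117)],OIL,[(190,130,270,250),(280,160,360,230)],5,'o6.png')"
```

```text
[ 548.3 -111.8    0. ] [ 562.1 -113.4  253. ] [ 551.5 -118.7  253. ]
```

View pics/o6.png

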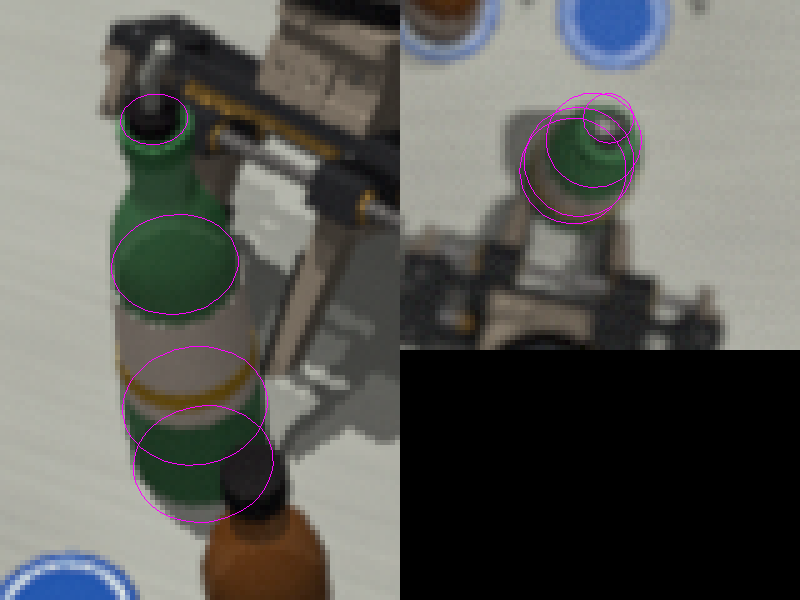

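```bash
python3 -c "
from h import *
s,R=pose(); print(s['t'],s['tool_pos'],R.round(2))
for fn in ('scene6','top6'):
    k=8
    x0,y0,x1,y1=(200,160,270,235) if fn=='scene6' else (300,170,350,235)
    im=cv2.resize(cv2.imread(f'pics/{fn}.png')[y0:y1,x0:x1],None,fx=k,fy=k,interpolation=3)
    for zz in (-23,23,-41,41):
      for a in (-10,10):
        p=[]
        for xx in (0,-60):
          P=s['tool_pos']+R@np.array([xx,a,zz]); p.append(tuple(int(v) for v in ((np.array(proj(fn,P))-[x0,y0]+.5)*k)))
        cv2.line(im,p[0],p[1],(255,0,255) if a>0 else (0,255,255),1)
    cv2.imwrite('pics/f_'+fn+'.png',im)
"
```

```text
13.45 [ 542.91602042 -118.95658341   18.14141184] [[ 0.6   0.78 -0.2 ]
 [-0.12 -0.16 -0.98]
 [-0.79  0.61  0.  ]]
```

View pics/f_scene6.png

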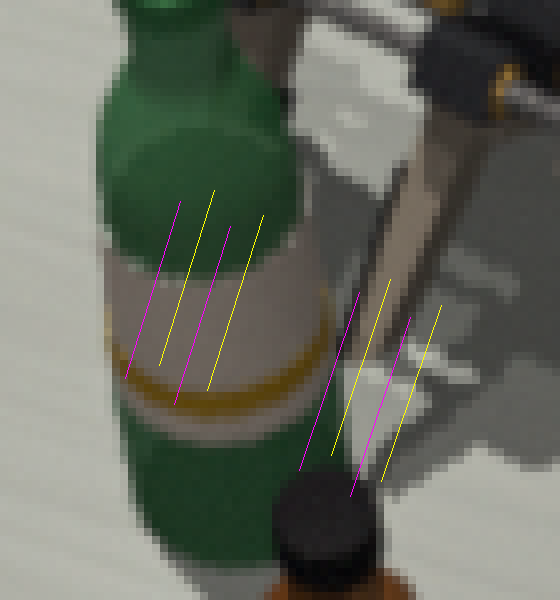

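View pics/f_top6.png

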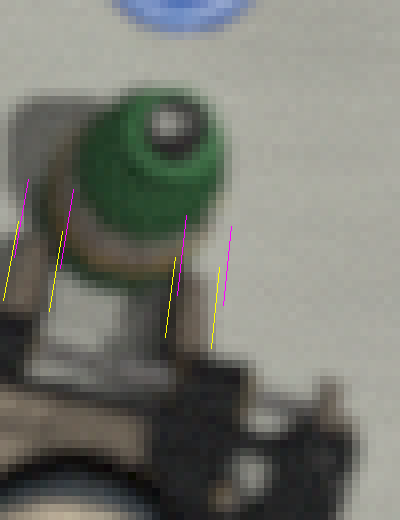

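The overlay shows the real fingertips higher and further back than the shut-finger TCP, because they retract as they open. The bottle also looks about 0.05 rad tilted forward, so the contact is too high. I'll back off gently and recheck.

Call:
{"fn": "send_rows", "kwargs": {"dr": [[0, 0, 0], [0, 0, 0], [0, 0, 0], [0, 0, 0], [0, 0, 0]], "travel": [[-0.06, -0.08, 0], [-0.06, -0.08, 0], [-0.12, -0.16, 0], [-0.12, -0.16, 0], [-0.12, -0.16, 0]], "jaw": [0.5, 0.5, 0.5, 0.5, 0.5]}}

```text
t: 13.95
tool_pos: [535.9, -117.6, 18.6]
eef_rot: [0.601, 0.662, 0.247, -0.373]
wrist_force: [-0.3, 0.5, -0.9]
opening: 0.501
```

Call:
{"fn": "send_rows", "kwargs": {"dr": [[0, 0, 0], [0, 0, 0], [0, 0, 0], [0, 0, 0], [0, 0, 0]], "travel": [[-0.18, -0.24, 0], [-0.3, -0.4, 0], [-0.3, -0.4, 0], [-0.3, -0.4, 0], [0, 0, 0]], "jaw": [0.5, 0.5, 0.5, 0.5, 0.5]}}

```text
t: 14.45
tool_pos: [517.2, -113.8, 18.0]
eef_rot: [0.601, 0.662, 0.248, -0.374]
wrist_force: [0.4, 0.5, 0.0]
opening: 0.498
```

```bash
cat > fing.py <<'E'
from fitc import *
import sys
tag=sys.argv[1]; g=float(sys.argv[2]); ret=float(sys.argv[3]); cand=[tuple(map(float,c.split(','))) for c in sys.argv[4:]]
s,R=pose(); print(s['t'],s['tool_pos'].round(1),s['wrist_force'].round(1),s['opening'])
for n in ('scene','top'): grab(n,n+tag)
k=6; ims=[]
for fn,c,sz in (('scene'+tag,np.array(proj('scene'+tag,s['tool_pos'])),(66,96)),('top'+tag,np.array(proj('top'+tag,s['tool_pos'])),(66,96))):
    x0,y0=(c-[sz[0]/2,sz[1]*(.7 if fn[0]=='s' else .5)]).round().astype(int); x1,y1=x0+sz[0],y0+sz[1]
    im=cv2.resize(cv2.imread(f'pics/{fn}.png')[y0:y1,x0:x1],None,fx=k,fy=k,interpolation=3)
    for zz in (-g,g,-g-18,g+18):
      for a in (-10,10):
        p=[tuple(int(v) for v in ((np.array(proj(fn,s['tool_pos']+R@np.array([xx,a,zz])))-[x0,y0]+.5)*k)) for xx in (-ret,-ret-50)]
        cv2.line(im,p[0],p[1],(255,0,255) if a>0 else (0,255,255),1)
    for c in cand:
      for r,z in (OIL if c[2]==0 else MILL):
        p=np.array([proj(fn,[c[0]+r*np.cos(a),c[1]+r*np.sin(a),z]) for a in np.linspace(0,2*np.pi,60)])
        cv2.polylines(im,[((p-[x0,y0]+.5)*k-.5).round().astype(int)],True,(255,255,0),1)
    ims.append(im)
cv2.imwrite('pics/fing'+tag+'.png',np.hstack(ims))
E
python3 fing.py 7 23 0 557,-117,0
```

```text
14.45 [ 517.2 -113.8   18. ] [0.4 0.5 0. ] 0.4981186071607864
```

View pics/fing7.png

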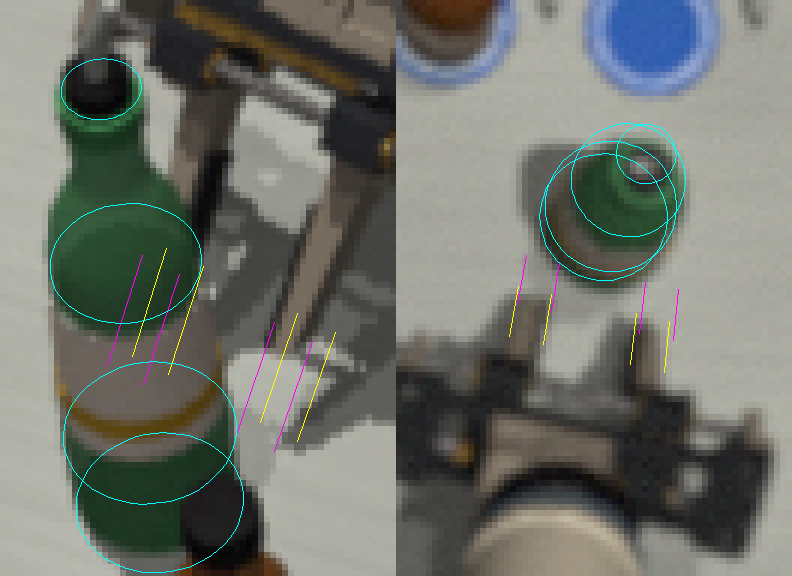

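Call:
{"fn": "send_rows", "kwargs": {"dr": [[0, 0, 0], [0, 0, 0], [0, 0, 0], [0, 0, 0], [0, 0, 0]], "travel": [[-0.5, -0.6, 0], [-0.5, -0.6, 0], [-0.5, -0.6, 0], [-0.5, -0.6, 0], [-0.5, -0.6, 0]], "jaw": [0.5, 0.5, 0.5, 0.5, 0.2]}}

```text
t: 15.05
tool_pos: [479.1, -106.2, 19.8]
eef_rot: [0.601, 0.662, 0.248, -0.373]
wrist_force: [-0.4, -0.5, 0.2]
opening: 0.432
```

Call:
{"fn": "send_rows", "kwargs": {"dr": [[0, 0, 0], [0, 0, 0], [0, 0, 0], [0, 0, 0], [0, 0, 0]], "travel": [[0, 0, 0], [0, 0, 0], [0, 0, 0], [0, 0, 0], [0, 0, 0]], "jaw": [0.2, 0.1, 0.05, 0.05, 0.05]}}

```text
t: 15.55
tool_pos: [480.4, -106.4, 19.9]
eef_rot: [0.601, 0.662, 0.247, -0.373]
wrist_force: [0.2, 0.5, 0.3]
opening: 0.05
```

```bash
python3 fing.py 8 2 0 552,-117,0; python3 -c "
from h import *
grab('wrist','w8')"
```

```text
15.55 [ 480.4 -106.4   19.9] [0.2 0.5 0.3] 0.04954670146494183
```

View pics/fing8.png

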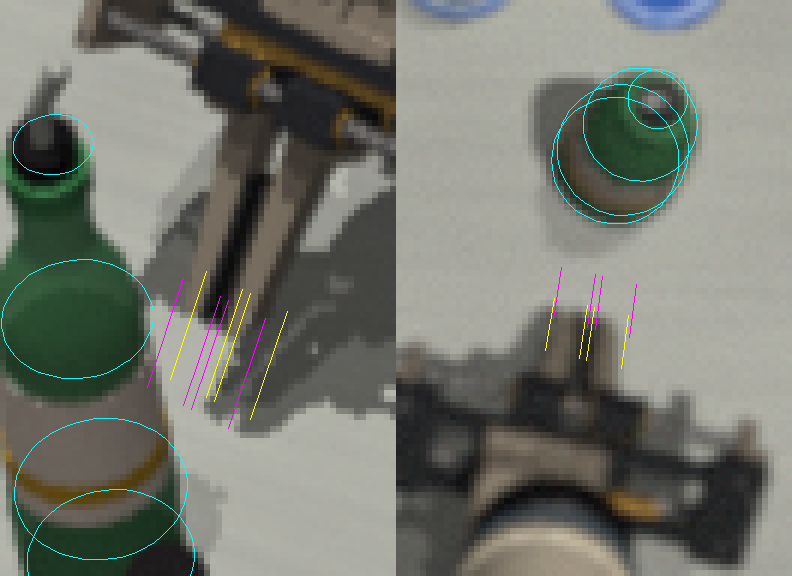

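View pics/w8.png

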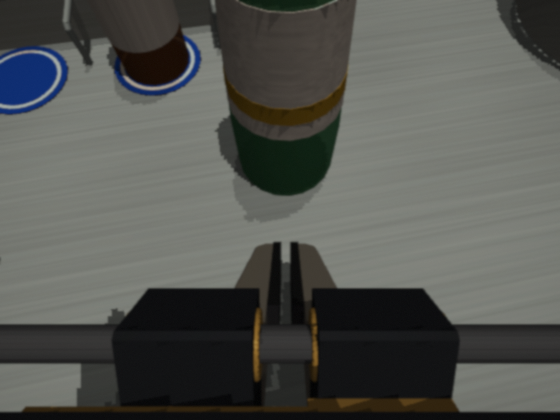

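```bash
python3 - <<'E'
from h import *
s,R=pose(); k=6
def org(fn,f): 
    c=np.array(proj(fn,s['tool_pos'])); return (c-[33,96*f]).round()
so=org('scene8',.7); to=org('top8',.5)
# note image was hstacked; top crop x offset 396
for sp,tp in (((225,322),(583-396,310)),((205,315),(583-396,312)),((240,335),(583-396,305))):
    us=so+np.array(sp)/k; ut=to+np.array(tp)/k
    o1,d1=ray('scene8',*us); o2,d2=ray('top8',*ut)
    d1=d1/np.linalg.norm(d1); d2=d2/np.linalg.norm(d2)
    A=np.array([d1,-d2]).T; t=np.linalg.lstsq(A,o2-o1,rcond=None)[0]
    p1=o1+t[0]*d1;p2=o2+t[1]*d2
    m=(p1+p2)/2; print(m.round(1),np.linalg.norm(p1-p2).round(1),'tool frame',(R.T@(m-s['tool_pos'])).round(1))
E
python3 -c "
import cv2
im=cv2.imread('pics/scene8.png')[90:200,190:300]; cv2.imwrite('pics/s8z.png',cv2.resize(im,None,fx=5.4,fy=5.4,interpolation=2))"
```

```text
[466.  -98.4  59.1] 1.9 tool frame [-40.5  11.8  -4.9]
[ 466.3 -102.3   61.9] 6.6 tool frame [-42.1  14.4  -1.2]
[467.7 -95.3  54.4] 9.1 tool frame [-36.2   9.8  -8.4]
```

View pics/s8z.png

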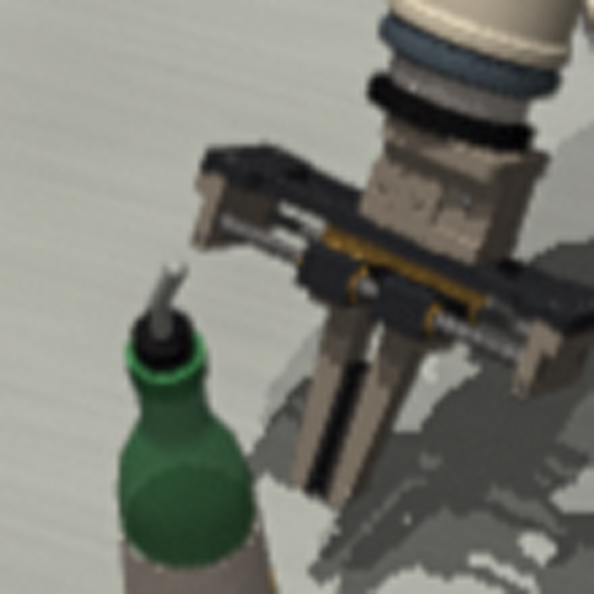

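The scene and top views of the nearly shut fingers agree. Both put the real tips about 40 mm behind the reported TCP along the tool axis, so I'd been pushing at roughly 55 mm above the counter. I'll drop the TCP by about 32 mm, watching the force, and treat the tips as TCP −40 mm along x.

Call:
{"fn": "send_rows", "kwargs": {"dr": [[0, 0, 0], [0, 0, 0], [0, 0, 0], [0, 0, 0], [0, 0, 0]], "travel": [[0.4, -0.3, 0], [0.4, -0.3, 0], [0.4, -0.3, 0], [0.4, -0.3, 0], [0, 0, 0]], "jaw": [0.5, 0.5, 0.5, 0.5, 0.5]}}

```text
t: 16.2
tool_pos: [479.7, -106.3, -1.3]
eef_rot: [0.601, 0.662, 0.248, -0.374]
wrist_force: [0.2, -0.4, -0.1]
opening: 0.462
```

Call:
{"fn": "send_rows", "kwargs": {"dr": [[0, 0, 0], [0, 0, 0], [0, 0, 0], [0, 0, 0]], "travel": [[0.3, -0.23, 0], [0.3, -0.23, 0], [0.2, -0.15, 0], [0, 0, 0]], "jaw": [0.5, 0.5, 0.5, 0.5]}}

```text
t: 16.6
tool_pos: [480.1, -106.4, -10.7]
eef_rot: [0.601, 0.662, 0.248, -0.374]
wrist_force: [-0.6, -0.7, -0.1]
opening: 0.502
```

```bash
python3 go.py 500 -110 -12 .66 -0.2 3.1416 5; python3 fing.py 9 23 40 550,-117,0
```

```text
q [-0.24  0.46  2.57  3.09  0.55 -1.56] pos [ 480.1 -106.4  -10.7] qd 0.01 f [-0.6 -0.7 -0.1]
dr [0.0, -0.0, 0.001] n 5
travel [[0.27, 0.3, -0.01], [0.27, 0.3, -0.01], [0.27, 0.3, -0.01], [0.27, 0.3, -0.01], [0.27, 0.3, -0.01]]
16.6 [ 480.1 -106.4  -10.7] [-0.6 -0.7 -0.1] 0.501755215593544
```

View pics/fing9.png

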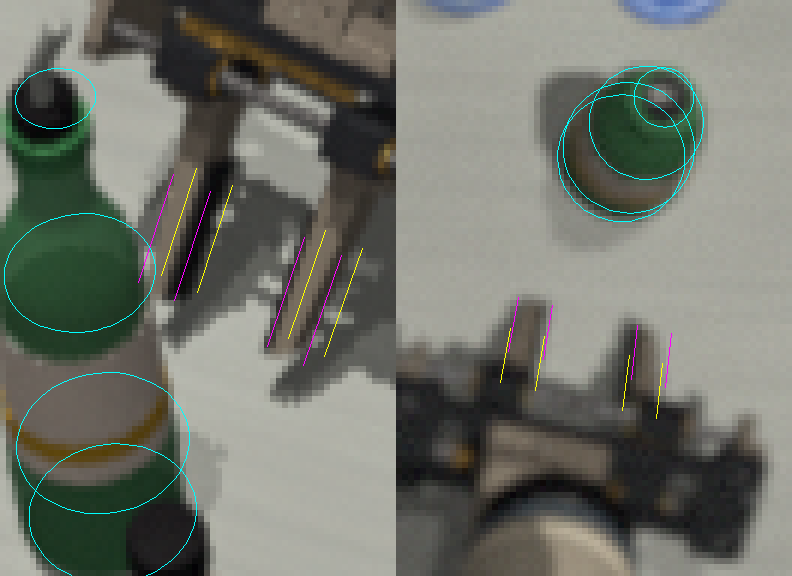

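No force at z = −10.7, and the overlay with the 40 mm offset lands on the real fingertips, so the offset is confirmed. I'll resume the push at the correct low height.

Call:
{"fn": "send_rows", "kwargs": {"dr": [[0, 0, 0], [0, 0, 0], [0, 0, 0], [0, 0, 0], [0, 0, 0]], "travel": [[0.75, 0.7, 0], [0.65, 0.75, 0], [0.6, 0.8, 0], [0.6, 0.8, 0], [0.6, 0.8, 0]], "jaw": [0.5, 0.5, 0.5, 0.5, 0.5]}}

```text
t: 17.2
tool_pos: [530.6, -116.5, -11.8]
eef_rot: [0.601, 0.662, 0.247, -0.373]
wrist_force: [0.1, 0.0, 0.7]
opening: 0.499
```

Call:
{"fn": "send_rows", "kwargs": {"dr": [[0, 0, 0], [0, 0, 0], [0, 0, 0], [0, 0, 0], [0, 0, 0]], "travel": [[0.18, 0.24, 0], [0.18, 0.24, 0], [0.18, 0.24, 0], [0.18, 0.24, 0], [0.18, 0.24, 0]], "jaw": [0.5, 0.5, 0.5, 0.5, 0.5]}}

```text
t: 17.7
tool_pos: [542.8, -119.0, -12.6]
eef_rot: [0.601, 0.662, 0.248, -0.374]
wrist_force: [-7.2, 1.6, 3.5]
opening: 0.499
```

Call:
{"fn": "send_rows", "kwargs": {"dr": [[0, 0, 0], [0, 0, 0], [0, 0, 0], [0, 0, 0], [0, 0, 0]], "travel": [[0.18, 0.24, 0], [0.18, 0.24, 0], [0.18, 0.24, 0], [0.18, 0.24, 0], [0.18, 0.24, 0]], "jaw": [0.5, 0.5, 0.5, 0.5, 0.5]}}

```text
t: 18.2
tool_pos: [556.8, -121.8, -12.7]
eef_rot: [0.6, 0.661, 0.249, -0.374]
wrist_force: [-6.5, 1.3, 3.1]
opening: 0.496
```

```bash
python3 go.py 560 -122 -12 .66 -0.2 3.1416 5; python3 fing.py 10 23 40 562,-120,0
```

```text
q [-0.23  0.48  2.41  3.09  0.41 -1.55] pos [ 556.8 -121.8  -12.7] qd 0.06 f [-6.5  1.3  3.1]
dr [0.0, -0.0, 0.001] n 5
travel [[0.03, 0.06, -0.01], [0.03, 0.06, -0.01], [0.03, 0.06, -0.01], [0.03, 0.06, -0.01], [0.03, 0.06, -0.01]]
18.2 [ 556.8 -121.8  -12.7] [-6.5  1.3  3.1] 0.49586240565249984
```

View pics/fing10.png

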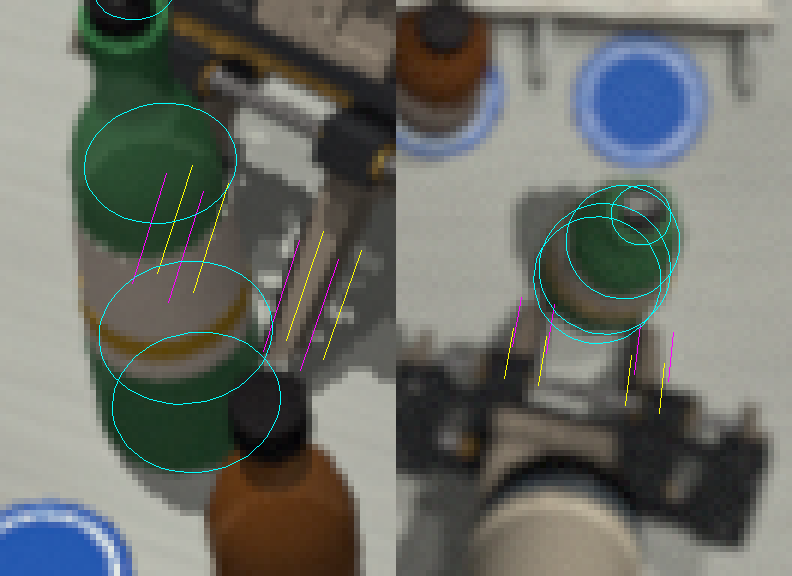

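Contact came exactly where predicted, and the bottle (foot near (566,−122) mm) is sliding upright. The bearing to the coaster is still −0.2 rad, so I'll continue.

Call:
{"fn": "send_rows", "kwargs": {"dr": [[0, 0, 0], [0, 0, 0], [0, 0, 0], [0, 0, 0], [0, 0, 0]], "travel": [[0.3, 0.4, 0], [0.3, 0.4, 0], [0.3, 0.4, 0], [0.3, 0.4, 0], [0.3, 0.4, 0]], "jaw": [0.5, 0.5, 0.5, 0.5, 0.5]}}

```text
t: 18.8
tool_pos: [583.1, -127.1, -11.8]
eef_rot: [0.601, 0.662, 0.248, -0.374]
wrist_force: [-4.2, 0.0, -2.1]
opening: 0.498
```

Call:
{"fn": "send_rows", "kwargs": {"dr": [[0, 0, 0], [0, 0, 0], [0, 0, 0], [0, 0, 0], [0, 0, 0]], "travel": [[0.3, 0.4, 0], [0.3, 0.4, 0], [0.3, 0.4, 0], [0.3, 0.4, 0], [0.3, 0.4, 0]], "jaw": [0.5, 0.5, 0.5, 0.5, 0.5]}}

```text
t: 19.3
tool_pos: [608.2, -132.1, -11.0]
eef_rot: [0.601, 0.662, 0.248, -0.373]
wrist_force: [-3.1, 0.4, -2.9]
opening: 0.504
```

```bash
python3 go.py 650 -140 -13 .66 -0.2 3.1416 10; python3 fing.py 11 23 40 615,-133,0
```

```text
q [-0.23  0.5   2.31  3.09  0.33 -1.55] pos [ 608.2 -132.1  -11. ] qd 0.1 f [-3.1  0.4 -2.9]
dr [0.0, -0.0, 0.0] n 10
travel [[0.28, 0.32, -0.01], [0.28, 0.32, -0.01], [0.28, 0.32, -0.01], [0.28, 0.32, -0.01], [0.28, 0.32, -0.01], [0.28, 0.32, -0.01], [0.28, 0.32, -0.01], [0.28, 0.32, -0.01], [0.28, 0.32, -0.01], [0.28, 0.32, -0.01]]
19.3 [ 608.2 -132.1  -11. ] [-3.1  0.4 -2.9] 0.5038155618819481
```

View pics/fing11.png

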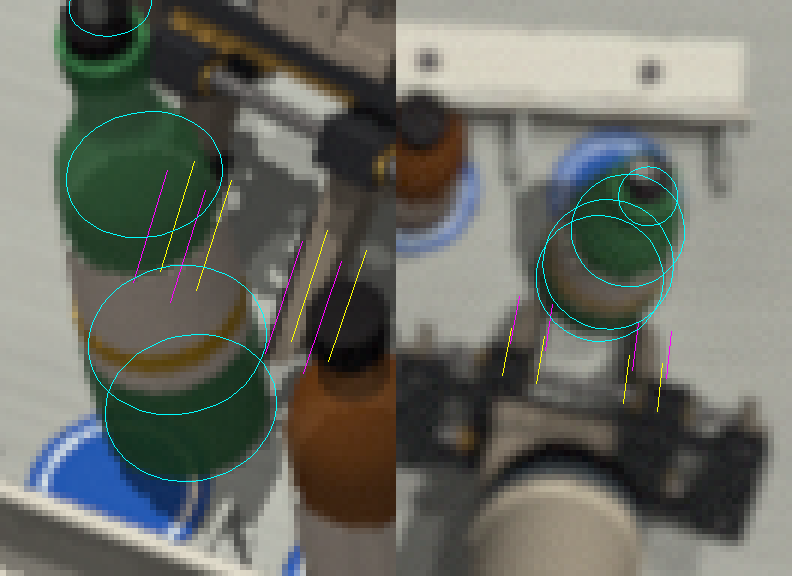

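Call:
{"fn": "send_rows", "kwargs": {"dr": [[0, 0, 0], [0, 0, 0], [0, 0, 0], [0, 0, 0], [0, 0, 0]], "travel": [[0.33, 0.37, 0], [0.32, 0.38, 0], [0.31, 0.39, 0], [0.31, 0.39, 0], [0.31, 0.39, 0]], "jaw": [0.5, 0.5, 0.5, 0.5, 0.5]}}

```text
t: 19.9
tool_pos: [632.2, -136.9, -11.7]
eef_rot: [0.601, 0.662, 0.248, -0.373]
wrist_force: [-5.2, 0.4, 2.5]
opening: 0.502
```

Call:
{"fn": "send_rows", "kwargs": {"dr": [[0, 0, 0], [0, 0, 0], [0, 0, 0]], "travel": [[0.19, 0.23, 0], [0.19, 0.23, 0], [0.19, 0.23, 0]], "jaw": [0.5, 0.5, 0.5]}}

```text
t: 20.2
tool_pos: [640.9, -138.7, -11.9]
eef_rot: [0.601, 0.662, 0.247, -0.373]
wrist_force: [-7.1, 1.4, 4.4]
opening: 0.502
```

```bash
python3 go.py 650 -140 -13 .66 -0.2 3.1416 10; python3 fing.py 12 23 40 655,-141,0
```

```text
q [-0.22  0.53  2.24  3.09  0.28 -1.54] pos [ 640.9 -138.7  -11.9] qd 0.06 f [-7.1  1.4  4.4]
dr [0.0, -0.0, 0.0] n 10
travel [[0.06, 0.07, -0.0], [0.06, 0.07, -0.0], [0.06, 0.07, -0.0], [0.06, 0.07, -0.0], [0.06, 0.07, -0.0], [0.06, 0.07, -0.0], [0.06, 0.07, -0.0], [0.06, 0.07, -0.0], [0.06, 0.07, -0.01], [0.06, 0.07, -0.01]]
20.2 [ 640.9 -138.7  -11.9] [-7.1  1.4  4.4] 0.502108699271721
```

View pics/fing12.png

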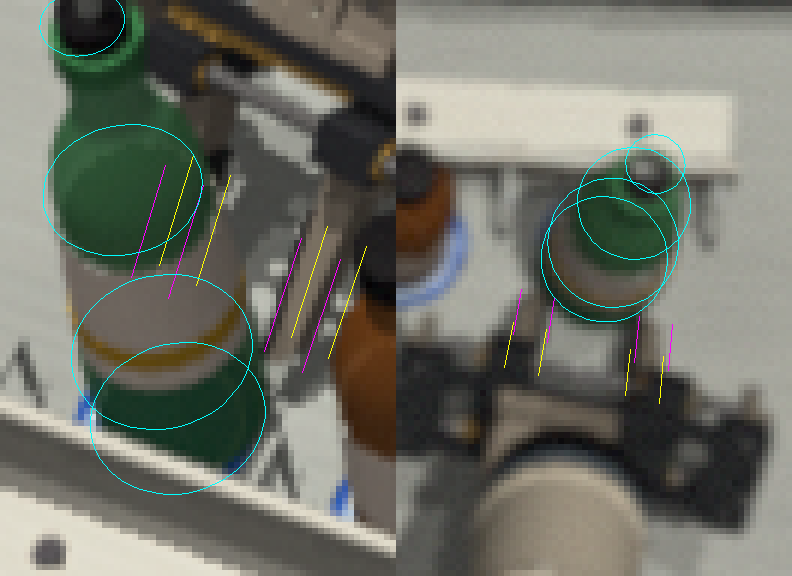

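The bottle is centred between the wire dividers, with about 8–10 mm left. I'll push slowly to the upstand and watch the force.

Call:
{"fn": "send_rows", "kwargs": {"dr": [[0, 0, 0], [0, 0, 0], [0, 0, 0]], "travel": [[0.12, 0.16, 0], [0.12, 0.16, 0], [0.12, 0.16, 0]], "jaw": [0.5, 0.5, 0.5]}}

```text
t: 20.6
tool_pos: [646.7, -139.8, -11.9]
eef_rot: [0.601, 0.662, 0.248, -0.373]
wrist_force: [-6.6, 0.4, 4.3]
opening: 0.503
```

Call:
{"fn": "send_rows", "kwargs": {"dr": [[0, 0, 0], [0, 0, 0]], "travel": [[0.12, 0.16, 0], [0.06, 0.08, 0]], "jaw": [0.5, 0.5]}}

```text
t: 20.8
tool_pos: [649.7, -140.4, -11.8]
eef_rot: [0.601, 0.662, 0.248, -0.373]
wrist_force: [-6.5, 1.8, 2.8]
opening: 0.5
```

Call:
{"fn": "send_rows", "kwargs": {"dr": [[0, 0, 0], [0, 0, 0]], "travel": [[0.12, 0.16, 0], [0.06, 0.08, 0]], "jaw": [0.5, 0.5]}}

```text
t: 21.0
tool_pos: [652.7, -141.0, -11.8]
eef_rot: [0.601, 0.662, 0.248, -0.373]
wrist_force: [-6.3, 1.3, 3.0]
opening: 0.496
```

```bash
python3 fing.py 13 23 40 662,-142,0
```

```text
21.0 [ 652.7 -141.   -11.8] [-6.3  1.3  3. ] 0.49648205223213937
```

View pics/fing13.png

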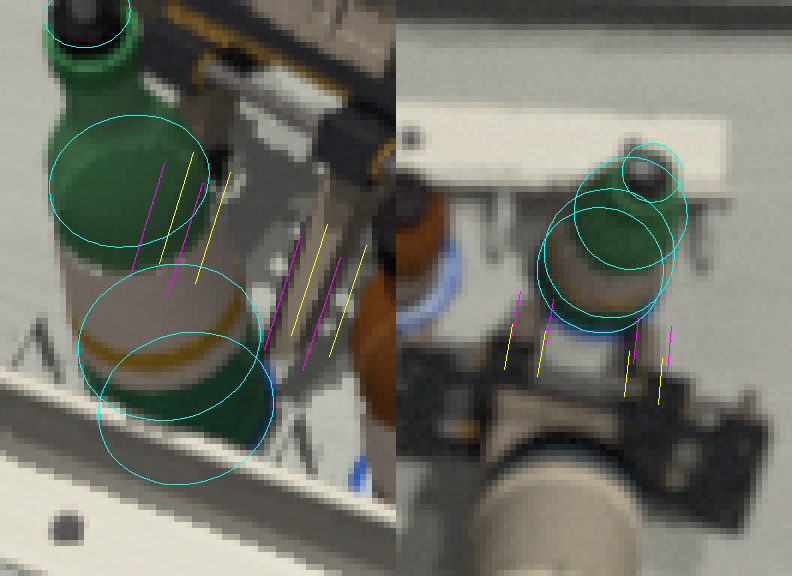

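Call:
{"fn": "send_rows", "kwargs": {"dr": [[0, 0, 0], [0, 0, 0]], "travel": [[0.1, 0.13, 0], [0.06, 0.08, 0]], "jaw": [0.5, 0.5]}}

```text
t: 21.3
tool_pos: [653.6, -141.2, -12.5]
eef_rot: [0.601, 0.662, 0.248, -0.374]
wrist_force: [-16.1, 2.3, 10.5]
opening: 0.506
```

Call:
{"fn": "send_rows", "kwargs": {"dr": [[0, 0, 0], [0, 0, 0]], "travel": [[0.06, 0.08, 0], [0, 0, 0]], "jaw": [0.5, 0.5]}}

```text
t: 21.5
tool_pos: [653.7, -141.3, -12.8]
eef_rot: [0.6, 0.661, 0.249, -0.375]
wrist_force: [-17.0, 3.4, 12.1]
opening: 0.494
```

The force rose to 17 N and the arm stopped, so the bottle is against the upstand. I'll retreat slowly.

Call:
{"fn": "send_rows", "kwargs": {"dr": [[0, 0, 0], [0, 0, 0], [0, 0, 0], [0, 0, 0], [0, 0, 0]], "travel": [[-0.06, -0.08, 0], [-0.12, -0.16, 0], [-0.2, -0.25, 0], [-0.3, -0.4, 0], [-0.3, -0.4, 0]], "jaw": [0.5, 0.5, 0.5, 0.5, 0.5]}}

```text
t: 22.0
tool_pos: [641.0, -138.7, -11.5]
eef_rot: [0.601, 0.662, 0.247, -0.373]
wrist_force: [-0.1, -0.7, 0.3]
opening: 0.504
```

Call:
{"fn": "send_rows", "kwargs": {"dr": [[0, 0, 0], [0, 0, 0], [0, 0, 0], [0, 0, 0], [0, 0, 0]], "travel": [[-0.6, -0.8, 0], [-0.6, -0.8, 0], [-0.6, -0.8, 0], [-0.6, -0.8, 0], [-0.6, -0.8, 0]], "jaw": [0.5, 0.5, 0.5, 0.5, 0.5]}}

```text
t: 22.5
tool_pos: [590.4, -128.5, -12.7]
eef_rot: [0.601, 0.662, 0.248, -0.373]
wrist_force: [-1.0, -0.9, -1.0]
opening: 0.499
```

```bash
python3 - <<'E'
from fitc import *
s,R=pose(); print(s['t'],s['tool_pos'],s['joint_positions'].round(2))
for n in ('scene','top'): grab(n,n+'14')
ov(['scene14','top14'],[(661,-142)],OIL,[(140,160,230,300),(280,130,350,230)],5,'o14.png')
E
```

```text
22.5 [ 590.42882452 -128.54275466  -12.71261465] [-0.23  0.5   2.35  3.09  0.36 -1.55]
```

View pics/o14.png

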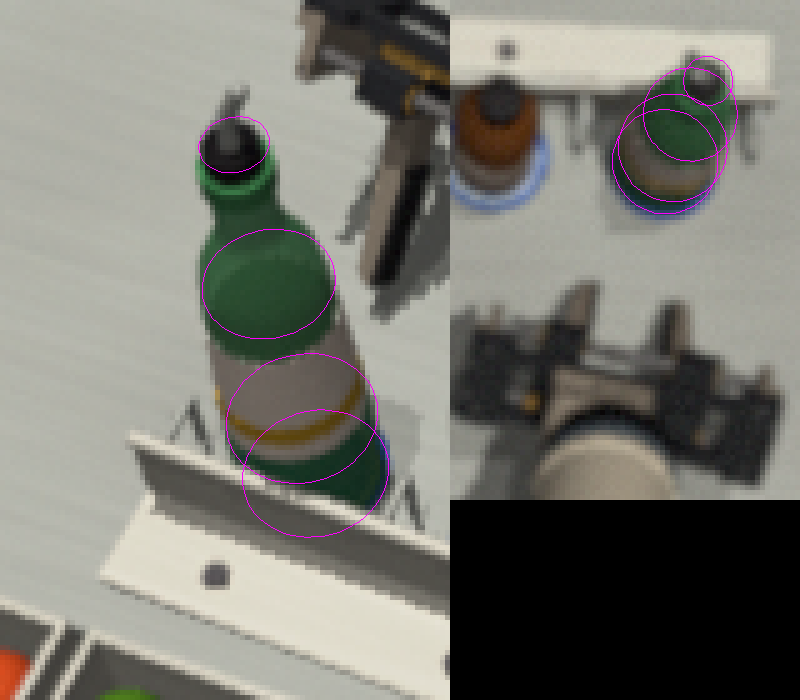

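View pics/scene14.png

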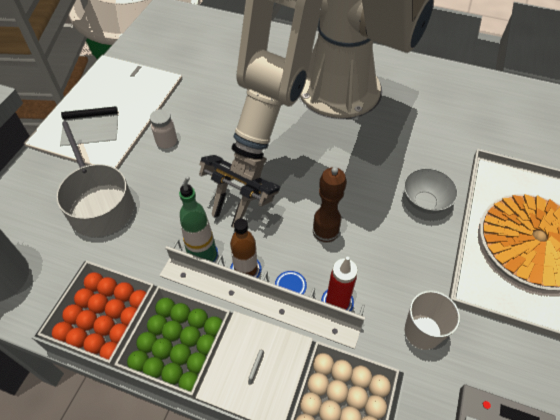

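The oil bottle is upright on its coaster against the upstand near (194,225), and the other bottles haven't moved. Next is the mill; I'll check the path first.

```bash
cat > t3.py <<'E'
from sim import *
import h
s,_=h.pose(); q=s['joint_positions']; pi=np.pi
print(fk(q,P)[0],s['tool_pos'])
q=run(q,[([470,-104,-10],.66,-.2,pi,6),([452,0,-5],.62,-.1,pi,8),([452,106,-10],.64,-.05,pi,8),([495,106,-12],.64,-.05,pi,6),([570,91,-12],.64,-.05,pi,10),([657,77,-12],.64,-.05,pi,10)])
E
python3 t3.py; python3 go.py 470 -104 -8 .65 -.2 3.1416 6
```

```text
[ 587.74600225 -129.57160884  -13.71452526] [ 589.36887923 -128.32682614  -13.25890883]
rows 6 dr/row [ 0.    -0.     0.001] world shift [-19.62433371   4.26193481   0.61908754]
    [-0.23  0.49  2.39  3.09  0.39 -1.55] 2e-26
    [-0.23  0.48  2.43  3.1   0.42 -1.55] 3e-26
    [-0.23  0.47  2.47  3.1   0.46 -1.56] 5e-26
    [-0.23  0.46  2.51  3.1   0.49 -1.56] 9e-26
    [-0.23  0.46  2.55  3.1   0.53 -1.56] 2e-25
    [-0.24  0.46  2.59  3.1   0.57 -1.56] 4e-25
  maxspeed [0.02 0.11 0.41 0.02 0.41 0.03]
rows 8 dr/row [-0.01   0.007 -0.005] world shift [-2.25  13.     0.625]
    [-0.2   0.45  2.6   3.13  0.56 -1.57] 2e-25
    [-0.16  0.44  2.61  3.16  0.56 -1.57] 3e-25
    [-0.12  0.44  2.61  3.2   0.55 -1.58] 2e-25
    [-0.07  0.43  2.61  3.23  0.54 -1.59] 3e-25
    [-0.03  0.42  2.62  3.27  0.53 -1.59] 3e-25
    [ 0.01  0.41  2.62  3.31  0.52 -1.6 ] 2e-25
    [ 0.06  0.4   2.62  3.35  0.51 -1.61] 2e-25
    [ 0.1   0.4   2.62  3.39  0.5  -1.62] 2e-25
  maxspeed [0.44 0.08 0.07 0.42 0.12 0.11]
rows 8 dr/row [-0.005  0.004  0.002] world shift [ 4.14956958e-12  1.32500000e+01 -6.2500000
[... 1633 characters left out ...]
.35 -1.87] 5e-29
    [ 0.27  0.49  2.32  3.73  0.34 -1.88] 3e-29
    [ 0.26  0.5   2.3   3.73  0.33 -1.89] 9e-30
    [ 0.25  0.5   2.29  3.74  0.32 -1.9 ] 2e-29
    [ 0.24  0.51  2.27  3.74  0.31 -1.91] 1e-29
    [ 0.23  0.51  2.25  3.75  0.29 -1.93] 1e-29
    [ 0.22  0.52  2.24  3.75  0.28 -1.94] 9e-29
    [ 0.21  0.52  2.22  3.76  0.27 -1.96] 6e-29
    [ 0.21  0.53  2.2   3.77  0.26 -1.97] 6e-29
  maxspeed [0.11 0.06 0.17 0.09 0.12 0.16]
q [-0.23  0.5   2.35  3.09  0.36 -1.55] pos [ 589.4 -128.3  -13.3] qd 0.04 f [-0.5 -0.  -0.2]
dr [0.0, -0.0, -0.001] n 6
travel [[-1.31, -1.56, -0.01], [-1.3, -1.56, -0.0], [-1.3, -1.56, -0.0], [-1.3, -1.56, -0.0], [-1.3, -1.56, -0.0], [-1.3, -1.56, -0.0]]
```

Call:
{"fn": "send_rows", "kwargs": {"dr": [[0, 0, 0], [0, 0, 0], [0, 0, 0], [0, 0, 0], [0, 0, 0]], "travel": [[-1.5, -1.7, 0], [-1.5, -1.7, 0], [-1.5, -1.7, 0], [-1.5, -1.7, 0], [-1.5, -1.7, 0]], "jaw": [0.5, 0.5, 0.5, 0.5, 0.5]}}

```text
t: 23.1
tool_pos: [480.3, -106.5, -4.8]
eef_rot: [0.601, 0.662, 0.247, -0.373]
wrist_force: [-0.5, -0.0, 0.5]
opening: 0.502
```

```bash
python3 go.py 452 0 -2 .62 -.1 3.1416 8
```

```text
q [-0.24  0.44  2.57  3.09  0.53 -1.56] pos [ 480.3 -106.5   -4.8] qd 0.45 f [-0.5 -0.   0.5]
dr [-0.01, 0.007, -0.005] n 8
travel [[-0.4, -0.45, -1.24], [-0.38, -0.44, -1.25], [-0.37, -0.43, -1.25], [-0.36, -0.42, -1.26], [-0.35, -0.41, -1.27], [-0.34, -0.4, -1.27], [-0.33, -0.39, -1.28], [-0.32, -0.38, -1.29]]
```

Call:
{"fn": "send_rows", "kwargs": {"dr": [[-0.01, 0.007, -0.005], [-0.01, 0.007, -0.005], [-0.01, 0.007, -0.005], [-0.01, 0.007, -0.005]], "travel": [[-0.4, -0.45, -1.25], [-0.4, -0.45, -1.25], [-0.35, -0.45, -1.25], [-0.35, -0.4, -1.25]], "jaw": [0.5, 0.5, 0.5, 0.5]}}

```text
t: 23.5
tool_pos: [467.2, -52.8, -3.7]
eef_rot: [0.607, 0.652, 0.27, -0.365]
wrist_force: [0.2, -0.6, 1.1]
opening: 0.501
```

Call:
{"fn": "send_rows", "kwargs": {"dr": [[-0.01, 0.007, -0.005], [-0.01, 0.007, -0.005], [-0.01, 0.007, -0.005], [-0.01, 0.007, -0.005]], "travel": [[-0.35, -0.4, -1.25], [-0.35, -0.4, -1.3], [-0.35, -0.4, -1.3], [-0.3, -0.4, -1.3]], "jaw": [0.5, 0.5, 0.5, 0.5]}}

```text
t: 23.9
tool_pos: [453.3, 1.2, -2.4]
eef_rot: [0.612, 0.643, 0.292, -0.356]
wrist_force: [-0.7, 1.0, 0.1]
opening: 0.502
```

```bash
python3 go.py 452 112 -8 .64 -.1 3.1416 8
```

```text
q [ 0.11  0.39  2.62  3.41  0.48 -1.64] pos [453.3   1.2  -2.4] qd 0.47 f [-0.7  1.   0.1]
dr [0.0, 0.0, 0.003] n 8
travel [[-0.04, -0.16, -1.38], [-0.04, -0.16, -1.38], [-0.04, -0.16, -1.38], [-0.04, -0.16, -1.38], [-0.04, -0.16, -1.38], [-0.04, -0.16, -1.38], [-0.04, -0.17, -1.38], [-0.04, -0.17, -1.38]]
```

Call:
{"fn": "send_rows", "kwargs": {"dr": [[0, 0, 0.003], [0, 0, 0.003], [0, 0, 0.003], [0, 0, 0.003]], "travel": [[0, -0.15, -1.4], [0, -0.15, -1.4], [0, -0.15, -1.4], [0, -0.15, -1.4]], "jaw": [0.5, 0.5, 0.5, 0.5]}}

```text
t: 24.3
tool_pos: [454.2, 57.6, -6.2]
eef_rot: [0.614, 0.644, 0.288, -0.352]
wrist_force: [-0.2, -0.2, 0.2]
opening: 0.499
```

Call:
{"fn": "send_rows", "kwargs": {"dr": [[0, 0, 0.003], [0, 0, 0.003], [0, 0, 0.003], [0, 0, 0.003], [0, 0, 0]], "travel": [[0, -0.15, -1.4], [0, -0.15, -1.4], [0, -0.15, -1.4], [0, -0.15, -1.4], [0, 0, 0]], "jaw": [0.5, 0.5, 0.5, 0.5, 0.5]}}

```text
t: 24.8
tool_pos: [455.3, 114.9, -9.9]
eef_rot: [0.617, 0.646, 0.285, -0.348]
wrist_force: [-0.5, -0.2, 0.6]
opening: 0.5
```

```bash
python3 go.py 485 112 -12 .64 -.1 3.1416 5; python3 fing.py 15 23 40 502,110,1; python3 fing.py 15b 23 40
```

```text
q [ 0.56  0.44  2.55  3.96  0.53 -1.75] pos [455.3 114.9  -9.9] qd 0.06 f [-0.5 -0.2  0.6]
dr [0.001, 0.0, -0.0] n 5
travel [[0.39, 0.45, -0.0], [0.39, 0.45, -0.0], [0.39, 0.45, -0.0], [0.39, 0.45, -0.0], [0.39, 0.45, -0.0]]
24.8 [455.3 114.9  -9.9] [-0.5 -0.2  0.6] 0.4996998353521529
24.9 [454.5 113.3 -10. ] [ 0.6  0.3 -0.9] 0.5001031218781904
```

View pics/fing15.png

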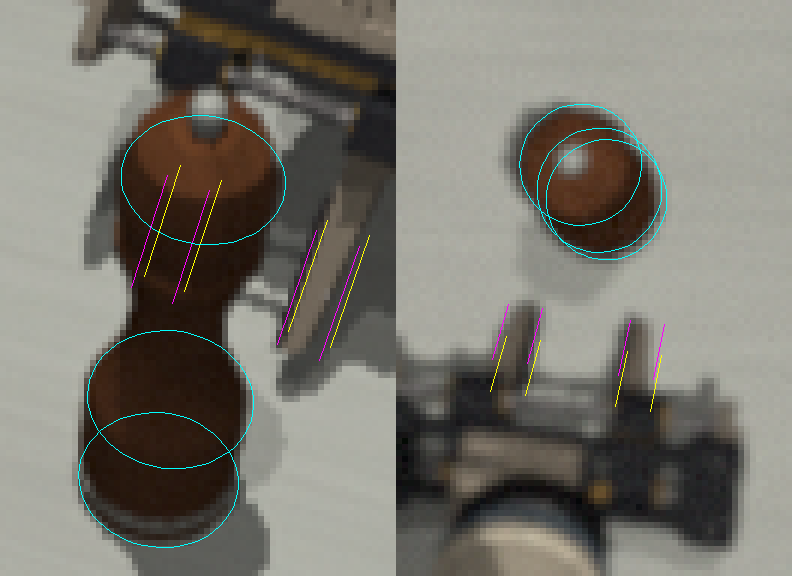

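The overlay fits the mill at about (502,109) mm, and the fingertips sit squarely behind it on the push line. I'll approach and push.

Call:
{"fn": "send_rows", "kwargs": {"dr": [[0, 0, 0], [0, 0, 0], [0, 0, 0], [0, 0, 0], [0, 0, 0]], "travel": [[0.45, 0.4, 0], [0.45, 0.4, 0], [0.36, 0.48, 0], [0.36, 0.48, 0], [0.36, 0.48, 0]], "jaw": [0.5, 0.5, 0.5, 0.5, 0.5]}}

```text
t: 25.5
tool_pos: [484.7, 109.7, -12.6]
eef_rot: [0.616, 0.646, 0.284, -0.349]
wrist_force: [0.2, 0.5, -0.4]
opening: 0.503
```

Call:
{"fn": "send_rows", "kwargs": {"dr": [[0, 0, 0], [0, 0, 0], [0, 0, 0], [0, 0, 0], [0, 0, 0]], "travel": [[0.18, 0.24, 0.03], [0.18, 0.24, 0.03], [0.18, 0.24, 0.03], [0.18, 0.24, 0.03], [0.18, 0.24, 0.03]], "jaw": [0.5, 0.5, 0.5, 0.5, 0.5]}}

```text
t: 26.0
tool_pos: [498.4, 107.1, -12.9]
eef_rot: [0.617, 0.646, 0.285, -0.349]
wrist_force: [-3.8, 2.2, 1.7]
opening: 0.499
```

Call:
{"fn": "send_rows", "kwargs": {"dr": [[0, 0, 0], [0, 0, 0], [0, 0, 0], [0, 0, 0], [0, 0, 0]], "travel": [[0.18, 0.24, 0.03], [0.18, 0.24, 0.03], [0.18, 0.24, 0.03], [0.18, 0.24, 0.03], [0.18, 0.24, 0.03]], "jaw": [0.5, 0.5, 0.5, 0.5, 0.5]}}

```text
t: 26.5
tool_pos: [513.7, 103.9, -12.8]
eef_rot: [0.616, 0.646, 0.284, -0.349]
wrist_force: [-3.6, 1.3, 0.9]
opening: 0.499
```

```bash
python3 go.py 560 99 -12 .64 -.1 3.1416 10; python3 fing.py 16 23 40 517,106,1
```

```text
q [ 0.43  0.46  2.46  3.9   0.46 -1.83] pos [513.7 103.9 -12.8] qd 0.06 f [-3.6  1.3  0.9]
dr [0.0, 0.0, -0.0] n 10
travel [[0.27, 0.38, 0.0], [0.27, 0.38, 0.0], [0.27, 0.38, 0.0], [0.27, 0.38, 0.0], [0.27, 0.38, 0.0], [0.27, 0.38, 0.0], [0.27, 0.38, 0.0], [0.27, 0.38, 0.0], [0.27, 0.38, 0.0], [0.27, 0.38, 0.0]]
26.5 [513.7 103.9 -12.8] [-3.6  1.3  0.9] 0.49909076526368534
```

View pics/fing16.png

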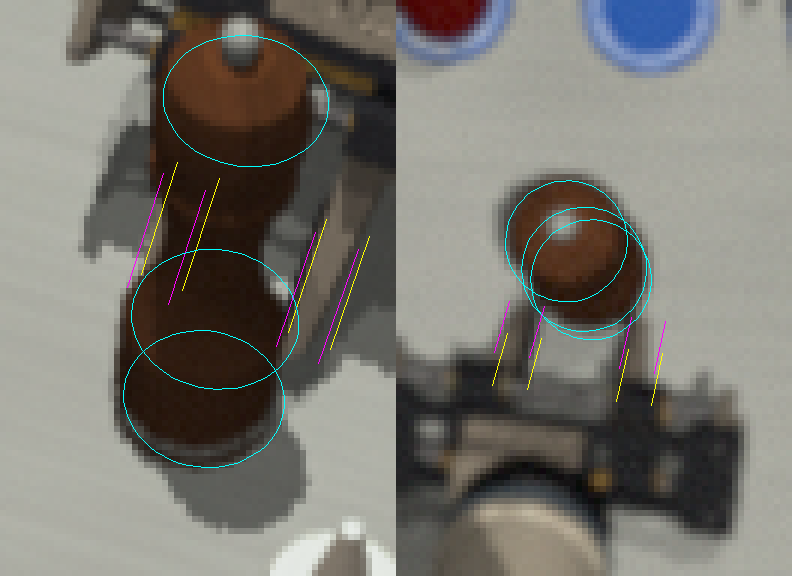

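The mill is sliding upright in the cradle at about (520,104) mm, with the force near 4 N.

Call:
{"fn": "send_rows", "kwargs": {"dr": [[0, 0, 0], [0, 0, 0], [0, 0, 0], [0, 0, 0], [0, 0, 0]], "travel": [[0.3, 0.4, 0.04], [0.3, 0.4, 0.04], [0.3, 0.4, 0.04], [0.3, 0.4, 0.04], [0.3, 0.4, 0.04]], "jaw": [0.5, 0.5, 0.5, 0.5, 0.5]}}

```text
t: 27.1
tool_pos: [538.7, 99.4, -12.7]
eef_rot: [0.616, 0.646, 0.284, -0.349]
wrist_force: [-3.6, 0.7, 0.1]
opening: 0.498
```

Call:
{"fn": "send_rows", "kwargs": {"dr": [[0, 0, 0], [0, 0, 0], [0, 0, 0], [0, 0, 0], [0, 0, 0]], "travel": [[0.3, 0.4, 0.04], [0.3, 0.4, 0.04], [0.3, 0.4, 0.04], [0.3, 0.4, 0.04], [0.3, 0.4, 0.04]], "jaw": [0.5, 0.5, 0.5, 0.5, 0.5]}}

```text
t: 27.6
tool_pos: [563.3, 94.9, -12.8]
eef_rot: [0.616, 0.646, 0.284, -0.349]
wrist_force: [-3.8, 0.5, 1.2]
opening: 0.499
```

Call:
{"fn": "send_rows", "kwargs": {"dr": [[0, 0, 0], [0, 0, 0], [0, 0, 0], [0, 0, 0], [0, 0, 0]], "travel": [[0.3, 0.4, 0.04], [0.3, 0.4, 0.04], [0.3, 0.4, 0.04], [0.3, 0.4, 0.04], [0.3, 0.4, 0.04]], "jaw": [0.5, 0.5, 0.5, 0.5, 0.5]}}

```text
t: 28.1
tool_pos: [587.9, 90.4, -12.9]
eef_rot: [0.616, 0.646, 0.284, -0.349]
wrist_force: [-3.6, -0.4, 1.4]
opening: 0.498
```

```bash
python3 go.py 655 77 -12 .64 -.1 3.1416 12; python3 fing.py 17 23 40 593,90,1
```

```text
q [ 0.31  0.49  2.33  3.88  0.37 -1.94] pos [587.9  90.4 -12.9] qd 0.09 f [-3.6 -0.4  1.4]
dr [0.0, 0.0, -0.0] n 12
travel [[0.33, 0.46, 0.06], [0.33, 0.46, 0.06], [0.33, 0.46, 0.06], [0.33, 0.46, 0.06], [0.33, 0.46, 0.06], [0.33, 0.46, 0.06], [0.33, 0.46, 0.06], [0.33, 0.46, 0.06], [0.33, 0.46, 0.06], [0.33, 0.46, 0.06], [0.33, 0.46, 0.06], [0.33, 0.46, 0.06]]
28.1 [587.9  90.4 -12.9] [-3.6 -0.4  1.4] 0.49810923224371645
```

View pics/fing17.png

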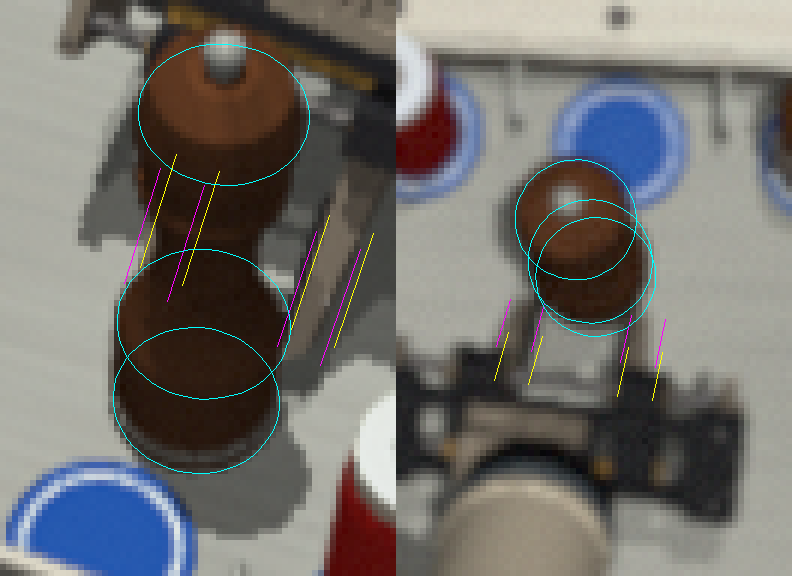

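The mill is at about (594,91) mm and the coaster lies straight ahead on the same bearing, so I'll continue.

Call:
{"fn": "send_rows", "kwargs": {"dr": [[0, 0, 0], [0, 0, 0], [0, 0, 0], [0, 0, 0], [0, 0, 0]], "travel": [[0.3, 0.4, 0.05], [0.3, 0.4, 0.05], [0.3, 0.4, 0.05], [0.3, 0.4, 0.05], [0.3, 0.4, 0.05]], "jaw": [0.5, 0.5, 0.5, 0.5, 0.5]}}

```text
t: 28.7
tool_pos: [612.6, 85.5, -12.9]
eef_rot: [0.616, 0.646, 0.285, -0.349]
wrist_force: [-3.9, 0.6, 1.4]
opening: 0.504
```

Call:
{"fn": "send_rows", "kwargs": {"dr": [[0, 0, 0], [0, 0, 0], [0, 0, 0], [0, 0, 0], [0, 0, 0]], "travel": [[0.3, 0.4, 0.05], [0.3, 0.4, 0.05], [0.3, 0.4, 0.05], [0.3, 0.4, 0.05], [0.3, 0.4, 0.05]], "jaw": [0.5, 0.5, 0.5, 0.5, 0.5]}}

```text
t: 29.2
tool_pos: [637.2, 80.5, -13.0]
eef_rot: [0.616, 0.646, 0.284, -0.349]
wrist_force: [-4.1, 1.0, 3.3]
opening: 0.503
```

```bash
python3 go.py 655 77 -12 .64 -.1 3.1416 12; python3 fing.py 18 23 40 644,80,1
```

```text
q [ 0.25  0.52  2.24  3.91  0.31 -2.03] pos [637.2  80.5 -13. ] qd 0.1 f [-4.1  1.   3.3]
dr [0.0, 0.0, -0.0] n 12
travel [[0.08, 0.13, 0.01], [0.08, 0.13, 0.01], [0.08, 0.13, 0.01], [0.08, 0.13, 0.01], [0.08, 0.13, 0.01], [0.08, 0.13, 0.01], [0.08, 0.13, 0.01], [0.08, 0.13, 0.01], [0.08, 0.13, 0.01], [0.08, 0.13, 0.01], [0.08, 0.13, 0.01], [0.08, 0.13, 0.01]]
29.2 [637.2  80.5 -13. ] [-4.1  1.   3.3] 0.502699197147632
```

View pics/fing18.png

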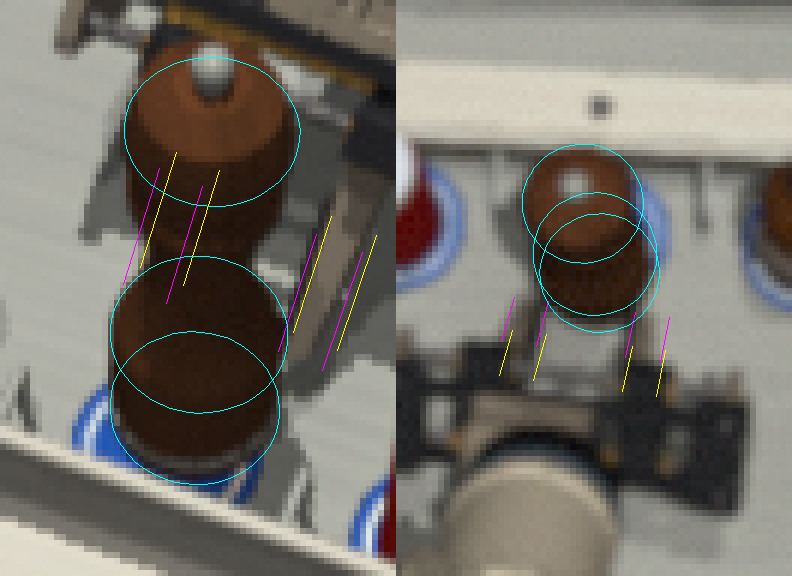

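Call:
{"fn": "send_rows", "kwargs": {"dr": [[0, 0, 0], [0, 0, 0], [0, 0, 0], [0, 0, 0], [0, 0, 0]], "travel": [[0.2, 0.28, 0], [0.2, 0.28, 0], [0.2, 0.28, 0], [0.2, 0.28, 0], [0.18, 0.24, 0]], "jaw": [0.5, 0.5, 0.5, 0.5, 0.5]}}

```text
t: 29.8
tool_pos: [653.8, 78.9, -12.8]
eef_rot: [0.616, 0.646, 0.285, -0.349]
wrist_force: [-3.6, -1.5, 0.5]
opening: 0.495
```

Call:
{"fn": "send_rows", "kwargs": {"dr": [[0, 0, 0], [0, 0, 0], [0, 0, 0]], "travel": [[0.12, 0.16, 0], [0.12, 0.16, 0], [0.06, 0.08, 0]], "jaw": [0.5, 0.5, 0.5]}}

```text
t: 30.1
tool_pos: [658.6, 78.3, -12.8]
eef_rot: [0.616, 0.646, 0.284, -0.349]
wrist_force: [-3.3, 0.7, 0.1]
opening: 0.502
```

```bash
python3 fing.py 19 23 40 667,77,1
```

```text
30.1 [658.6  78.3 -12.8] [-3.3  0.7  0.1] 0.5015200107444534
```

View pics/fing19.png

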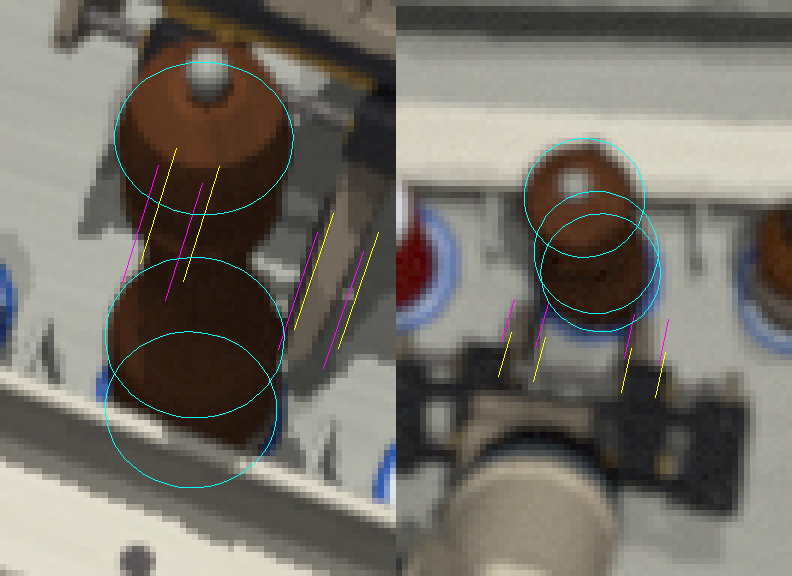

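Call:
{"fn": "send_rows", "kwargs": {"dr": [[0, 0, 0], [0, 0, 0]], "travel": [[0.1, 0.13, 0], [0.06, 0.08, 0]], "jaw": [0.5, 0.5]}}

```text
t: 30.4
tool_pos: [661.2, 78.1, -12.7]
eef_rot: [0.616, 0.646, 0.284, -0.349]
wrist_force: [-3.5, 0.2, 0.1]
opening: 0.503
```

Call:
{"fn": "send_rows", "kwargs": {"dr": [[0, 0, 0], [0, 0, 0]], "travel": [[0.1, 0.13, 0], [0.06, 0.08, 0]], "jaw": [0.5, 0.5]}}

```text
t: 30.6
tool_pos: [663.1, 77.9, -13.1]
eef_rot: [0.616, 0.646, 0.285, -0.349]
wrist_force: [-9.6, 0.8, 4.7]
opening: 0.497
```

Call:
{"fn": "send_rows", "kwargs": {"dr": [[0, 0, 0], [0, 0, 0]], "travel": [[0.06, 0.08, 0], [0, 0, 0]], "jaw": [0.5, 0.5]}}

```text
t: 30.8
tool_pos: [663.3, 77.9, -13.4]
eef_rot: [0.616, 0.646, 0.285, -0.35]
wrist_force: [-10.9, 1.0, 5.8]
opening: 0.502
```

Call:
{"fn": "send_rows", "kwargs": {"dr": [[0, 0, 0], [0, 0, 0], [0, 0, 0], [0, 0, 0], [0, 0, 0]], "travel": [[-0.06, -0.08, 0], [-0.12, -0.16, 0], [-0.2, -0.25, 0], [-0.3, -0.4, 0], [-0.3, -0.4, 0]], "jaw": [0.5, 0.5, 0.5, 0.5, 0.5]}}

```text
t: 31.3
tool_pos: [648.7, 79.4, -12.3]
eef_rot: [0.617, 0.646, 0.284, -0.349]
wrist_force: [0.0, 0.3, -0.4]
opening: 0.502
```

Call:
{"fn": "send_rows", "kwargs": {"dr": [[0, 0, 0], [0, 0, 0], [0, 0, 0], [0, 0, 0], [0, 0, 0]], "travel": [[-0.6, -0.8, 0], [-0.6, -0.8, 0], [-0.6, -0.8, 0], [-0.6, -0.8, 0], [-0.6, -0.8, 0]], "jaw": [0.5, 0.5, 0.5, 0.5, 0.5]}}

```text
t: 31.8
tool_pos: [597.9, 84.5, -12.5]
eef_rot: [0.617, 0.646, 0.285, -0.349]
wrist_force: [-0.5, -0.0, 0.2]
opening: 0.497
```

Call:
{"fn": "send_rows", "kwargs": {"dr": [[0, 0, 0], [0, 0, 0], [0, 0, 0], [0, 0, 0], [0, 0, 0]], "travel": [[-0.9, -1.0, 0], [-0.9, -1.0, 0], [-0.9, -1.0, 0], [0, 0, 0], [0, 0, 0]], "jaw": [0.5, 0.5, 0.5, 0.5, 0.5]}}

```text
t: 32.3
tool_pos: [558.9, 88.7, -8.5]
eef_rot: [0.617, 0.646, 0.284, -0.349]
wrist_force: [0.8, 0.2, 0.7]
opening: 0.5
```

```bash
python3 - <<'E'
from fitc import *
for n in ('scene','top'): grab(n,n+'20')
im=cv2.resize(cv2.imread('pics/scene20.png')[150:330,150:390],None,fx=3.2,fy=3.2,interpolation=3); cv2.imwrite('pics/s20.png',im)
for nm,c,P,cr in (('m',(669,77),MILL,[(260,180,340,300),(220,120,290,200)]),('o',(661,-142),OIL,[(150,160,230,280),(290,120,360,200)])):
    ov(['scene20','top20'],[c],P,cr,5,nm+'20.png')
E
```

```text
(no output)
```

View pics/s20.png

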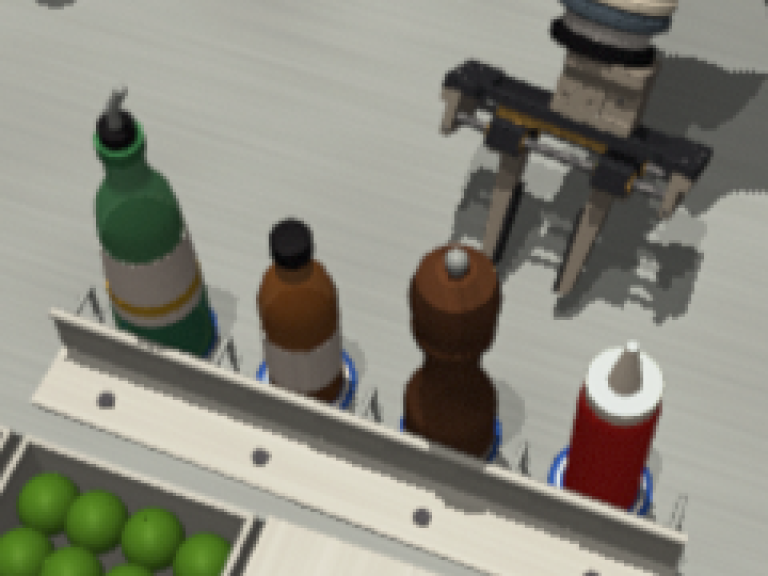

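View pics/m20.png

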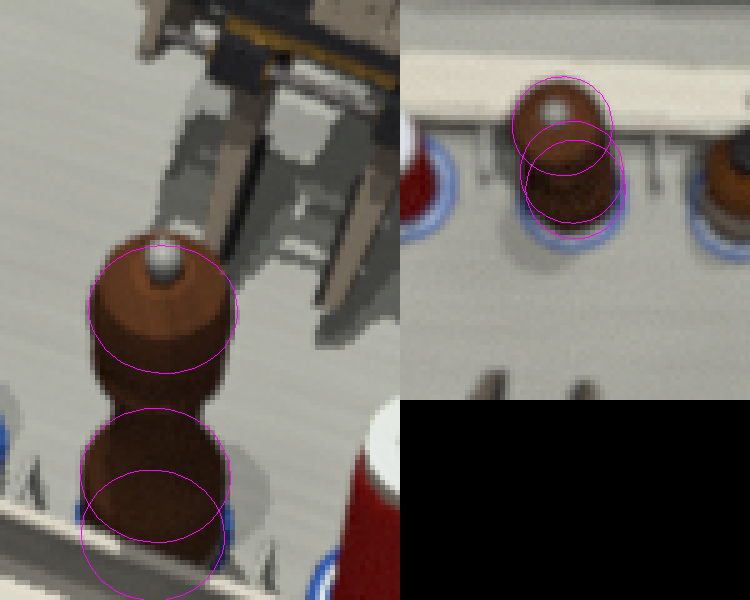

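View pics/top20.png

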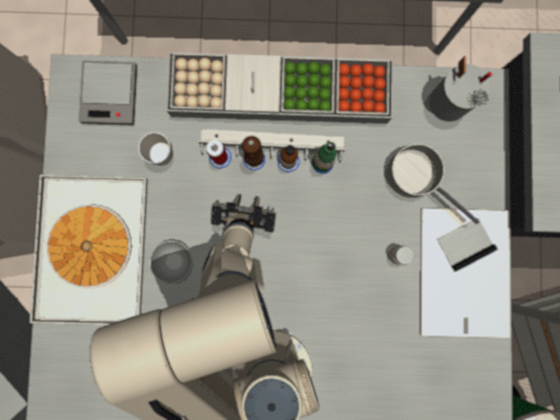

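Both are upright on their coasters, against the upstand and between the dividers. The squeeze bottle, vinegar, tub, bowl, salt and saucepan are at the same pixels as in the first pictures. I'll hand the job in.

```bash
python3 -c "
from h import *
a=cv2.imread('pics/top0.png').astype(int)
b=cv2.imread('pics/top20.png').astype(int)
for n,(x,y) in dict(bowl=(171,261),tub=(155,148),salt=(401,254),pan=(414,171),squeeze=(218,155),vin=(289,156)).items():
    t=a[y-15:y+15,x-15:x+15].astype('uint8'); r=cv2.matchTemplate(b[y-25:y+25,x-25:x+25].astype('uint8'),t,cv2.TM_CCOEFF_NORMED); m=cv2.minMaxLoc(r); print(n,np.array(m[3])-10,round(m[1],3))
print(env.job_done())"
```

```text
bowl [0 0] 0.262
tub [0 0] 0.999
salt [0 0] 0.998
pan [0 0] 0.985
squeeze [0 0] 0.999
vin [0 0] 0.999
the job is handed in; nothing more can be done
None
```

I pushed the oil bottle into the empty right-hand bay and the mill into the empty left-hand bay. Both went right back to the upstand, and I handed the job in at about 32 s of the 72 s allowed. No verdict was reported.

**Last checks:**
- **Position:** the pictures show both upright, on their coasters and between the dividers. I put the oil bottle at about (662, −142) mm and the mill at about (668, 77) mm; the calibration is only good to a few mm.
- **Against the upstand:** the wrist force rose at the end of each push, to about 17 N for the oil bottle and 11 N for the mill, and the arm stopped moving forward.
- **Other things on the bench:** an image match against the first picture showed no movement of the squeeze bottle, vinegar, tub, salt jar or saucepan. For the bowl the match was too weak to count (0.26), because the arm's shadow lay over it. By eye it was still at its first pixel position, and the arm never went near it low down.

**What disagreed:**
- **Fingertip position:** the reported tool point did not match the fingertips. Two camera views put the real tips about 40 mm behind it along the tool.
- **First push too high:** because of that, the first part of the oil push was at roughly 55 mm above the counter, and the bottle leaned forward by an estimated 0.05 rad, below the 0.2 rad limit. I backed off, corrected for the offset and did all the remaining pushing at about 25 mm.

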